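# Restock the battery-pack lane first in, first out

### The arm

A 6-joint arm with a two-finger parallel gripper is mounted at the origin on the work surface. World frame = base frame: x ahead of the robot, y to its left, z up, the work surface at z = 0. Lengths are in mm, angles in rad, forces in N, time in s.
With the tool pointing down it reaches from about 400 to 925 mm from the base axis. Payload 12.5 kg.
Tool frame: the origin (TCP) lies midway between the tips of the shut fingers; the grasp point (between the pads) lies 19 mm behind it; z points along the fingers, y is the line along which they close (so a half turn about z gives the same grasp; the last joint's range is limited). The gripper opens to 95 mm and grips with 3 to 60 N. Pads are 20 mm wide; open, the fingers measure 119 mm over their backs; the gripper's body (75 mm by 180 mm) begins 59 mm behind the grasp point.
Start: joints at [1.129, 0.491, 1.559, -0, 1.092, -0.106], TCP at [205.937, 590.116, 214.661] pointing down, gripper open.
Joint ranges: [-3.1, 3.1], [-0.84, 2.19], [0.05, 2.79], [-1.13, 4.28], [0.06, 2.93], [-2.69, 2.69]. Speed limits (rad/s): [2.22, 2.22, 2.79, 3.14, 3.14, 3.14].

### API

Orientations are given as [roll, pitch, yaw] about the fixed x, y, z axes, in that order (R = Rz(yaw) Ry(pitch) Rx(roll)).
In Python, from cell import env gives the robot as it stands.
- The arm moves only by the tool arm_command, never from a script. Its argument "targets" is a list of rows, each a list of 5 numbers: the shift along the tool's x, y, z in mm, then the turn about the tool's z in degrees, then the opening, from 0 (shut) to 1 (fully open). In form: [[tx, ty, tz, roll, fingers], ...]. A call has 1 to 5 rows; each row is the pose to reach, as a shift and turn from the pose commanded when the call began, along the tool's axes at that moment; what a row does not reach only later rows make up. A row lasts 1/10 s, in which the tool goes at most 50 mm and 8.59 degrees, less where a joint would pass 70% of its speed; a pose out of reach is approached as far as the arm can. A call with a gripper value outside its range is refused whole. The fingers move at their own pace and stop on an object; the grip force is fixed at half the most. Time passes only in rows, so rows that repeat a pose let the fingers close. It gives the time, the measured TCP pose, the force, the opening and the grip force at its end, in the units of the state.
- env.state(): the state, without advancing time (a new reading comes with each control period).
- env.read_camera(name): name is "scene" or "top"; returns a dict with "frame" (400x640x3 uint8, red, green, blue), "vertical_fov" (degrees; the focal length in pixels is half the picture's height over the tangent of half this angle, whatever the lens; pixels are square), "cx", "cy" (the principal point, pixels), "world_from_camera" (4x4, takes a point from camera to world coordinates). Camera axes: x right, y down, z forward; pixel columns grow to the right and rows downward; lengths in mm; the calibration is good to about 2 mm. A picture is of the moment at which its call begins. There is no depth.
- env.job_done(): hands the job in; it is judged then, once.
The state is a dict: "t": time; "joints": joint angles; "qvel": joint speeds; "tau": joint torques, N m; "eef_pos": TCP position; "tcp_rot": TCP orientation; "ft_force": force on the tool from outside, world axes, zero at the start; "moment": the same for the moment, N m; "opening": opening from 0.0 (shut) to 1.0 (fully open); "grip_force": force on a finger pad.
Only numpy, scipy, OpenCV 4.12 (cv2) and the standard library are available. Lean on these libraries where they do the work, as an engineer would, in place of code of your own. Each camera call takes 0.05 s, during which the arm holds its last target. There are 200 camera calls.

### The job

Restock the lane of square battery packs first in, first out: bring the two old packs, still in their order, right up against the front stop of their lane (the end towards the robot) and close behind each other. Then load the two new packs from the bench mat into the same lane behind them, so that all four stand upright on the lane's floor. Leave the round canisters, the other lane and everything else on the bench where they are.

Things in the scene. Friction and masses are not known exactly. Their poses are not given: they have to be found in the camera images.
- lane: Lane of the square packs: fixed open aluminium tray, 184 x 54 mm. Origin: centre of its underside, on the bench; x along the lane from the front (robot side) to the rear, y across, z up. Inside x from -88 to +88 mm, 46 mm wide; floor 4 mm thick; rails and end stops 4 mm thick, top 18 mm above the bench. Its rear end lies under the rack's shelf.
- other_lane: An identical fixed tray beside it, parallel, 100 mm away centre to centre (left or right of it), that holds two round canisters; leave them alone. Origin and axes as for the lane.
- rack: Fixed steel rack over both lanes. Origin: on the bench, midway between the lanes' centres; x to the rear like the lanes, y across, z up. Two 16 mm posts, 240 mm tall, at x = +112, y = -115 and +115 mm carry a shelf (see shelf_edge); front, sides and back are open below it. Two feet, 16 mm wide and 10 mm high, run along x (-80 to +120 mm) at y = -115 and +115 mm.
- shelf_edge (a point): Middle of the lower front edge of the rack's wire shelf, 210 mm above the bench; same axes as the rack, 55 mm to the rear of its origin. From here the shelf runs 66 mm to the rear and 120 mm to either side; it is 12 mm thick and carries a white socket strip, top 259 mm above the bench, that begins 17 mm behind the edge.
- mat: Fixed thin bench mat, 270 x 290 mm, 2 mm thick, on the other side of the bench from the rack; the delivery stands on it. Origin: centre of its underside, z up.
- old_front: Meter battery pack: upright dark grey block with a paper label band, 38 x 38 mm, 76 mm tall plus two flat brass contacts (3 mm, on top); about 0.16 kg. Origin: centre of its underside, z up, x and y normal to its side faces. Old stock: the foremost pack in the lane at the start.
- old_rear: Meter battery pack: upright dark grey block with a paper label band, 38 x 38 mm, 76 mm tall plus two flat brass contacts (3 mm, on top); about 0.16 kg. Origin: centre of its underside, z up, x and y normal to its side faces. Old stock: the pack behind it, at the rear of the lane and under the shelf at the start.
- new_a: Meter battery pack: upright dark grey block with a paper label band, 38 x 38 mm, 76 mm tall plus two flat brass contacts (3 mm, on top); about 0.16 kg. Origin: centre of its underside, z up, x and y normal to its side faces. New stock: stands on the mat at the start, turned any way.
- new_b: Meter battery pack: upright dark grey block with a paper label band, 38 x 38 mm, 76 mm tall plus two flat brass contacts (3 mm, on top); about 0.16 kg. Origin: centre of its underside, z up, x and y normal to its side faces. New stock, the same as new_a; either may go in first.
- canister_a: Round metal canister, 38 mm diameter, 70 mm tall with a black lid; a bystander, leave it where it is. Origin: centre of its underside, z up. In the other lane.
- canister_b: Round metal canister, 38 mm diameter, 70 mm tall with a black lid; a bystander, leave it where it is. Origin: centre of its underside, z up. In the other lane.
- canister_c: Round metal canister, 38 mm diameter, 70 mm tall with a black lid; a bystander, leave it where it is. Origin: centre of its underside, z up. On the mat.
- spool: Spool of solder, 54 mm diameter, 44 mm tall, on the mat; a bystander. Origin: centre of its underside, z up.
- jar: Small closed jar, 48 mm diameter, 50 mm tall, on the mat; a bystander. Origin: centre of its underside, z up.
- meter: White hand-held multimeter lying on the bench beyond the stock, 75 x 150 x 42 mm; a bystander. Origin: centre of its underside.
Things that resemble listed ones, but are neither listed nor needed, are in the scene too. What is shaped like the old_front but orange or red is not meant. What is shaped like the new_b but orange is not meant.

How it is judged:
By the outcome, as a careful person would: the job done as asked, in the order asked, and still so for the second after the job is handed in, with the robot touching nothing.
It also fails if it takes over 70 s, if anything falls off the work surface, if the arm or the gripper's body presses on something with over 40 N, if the wrist force passes 120 N, or if a joint passes its speed limit or range.

## Working session

There is one attempt and no reset: what is moved stays moved. The work goes in short steps, Python scripts to look and compute and a tool call to move; the robot and the scene stay as the last step left them, time stands still between calls to the robot, and variables do not carry over. Pictures are saved under pics/ and viewed, at most 10 in all, crops included, and the job is handed in when it is done.

Besides the shell and the picture viewer there is one more tool, called after ">>>" as name(argument=value, ...) on one line, values as JSON. arm_command: Moves the arm, as the interface text tells. Its arguments: {"type":"object","properties":{"targets":{"type":"array","items":{"type":"array","items":{"type":"number"}}}},"required":["targets"]}

```bash
mkdir -p pics; cat > h.py <<'E'
import numpy as np, cv2
from cell import env
def cam(n):
    c=env.read_camera(n); f=c["frame"]; h=f.shape[0]
    c["f"]=h/2/np.tan(np.radians(c["vertical_fov"])/2); return c
def pt(c,u,v,z):
    T=np.array(c["world_from_camera"]); d=T[:3,:3]@np.array([(u-c["cx"])/c["f"],(v-c["cy"])/c["f"],1]); o=T[:3,3]
    return o+d*(z-o[2])/d[2]
def px(c,p):
    T=np.linalg.inv(np.array(c["world_from_camera"])); q=T[:3,:3]@np.array(p,float)+T[:3,3]
    return q[:2]/q[2]*c["f"]+[c["cx"],c["cy"]]
def save(c,n,crop=None,s=1):
    f=c["frame"][:,:,::-1]
    if crop: x0,y0,x1,y1=crop; f=f[y0:y1,x0:x1]
    cv2.imwrite("pics/"+n,cv2.resize(f,None,fx=s,fy=s,interpolation=cv2.INTER_CUBIC))
E
python3 - <<'E'
from h import *
for n in("scene","top"):
    c=cam(n); save(c,n+"0.png",s=1.25); print(n,c["f"],c["cx"],c["cy"],np.round(c["world_from_camera"],3).tolist())
    np.save(n+"0.npy",c["frame"])
print(env.state())
E
```

```text
scene 364.5665823347305 317.9132137137066 195.56529836671214 [[0.111, 0.523, -0.845, 1267.787], [0.994, -0.052, 0.099, -75.542], [0.008, -0.851, -0.526, 588.404], [0.0, 0.0, 0.0, 1.0]]
top 421.19720440822215 325.80443673361617 192.94637773829967 [[0.008, -0.99, 0.143, 447.763], [-1.0, -0.007, 0.009, -16.724], [-0.008, -0.143, -0.99, 1076.698], [0.0, 0.0, 0.0, 1.0]]
{'t': 0.1, 'joints': array([ 1.12938168e+00,  4.91478862e-01,  1.55937157e+00,  1.05954902e-05,
        1.09171620e+00, -1.05596488e-01]), 'qvel': array([ 0.0015878 , -0.00161679, -0.00261286,  0.00039277, -0.00164874,
        0.00067367]), 'tau': array([ 3.35088560e-03, -6.13628268e+01, -2.58604091e+01,  6.93586003e-02,
        4.70790337e-02, -5.08099981e-05]), 'eef_pos': array([205.8470563 , 589.9054957 , 214.13870772]), 'tcp_rot': array([-3.14062509e+00, -1.12002966e-04,  2.80576955e+00]), 'ft_force': array([ 0.4975381 , -0.55334285,  0.37523257]), 'moment': array([ 0.01022984, -0.0248948 , -0.00256443]), 'grip_force': 0.0, 'opening': 0.9997964434558441}
```

View pics/scene0.png

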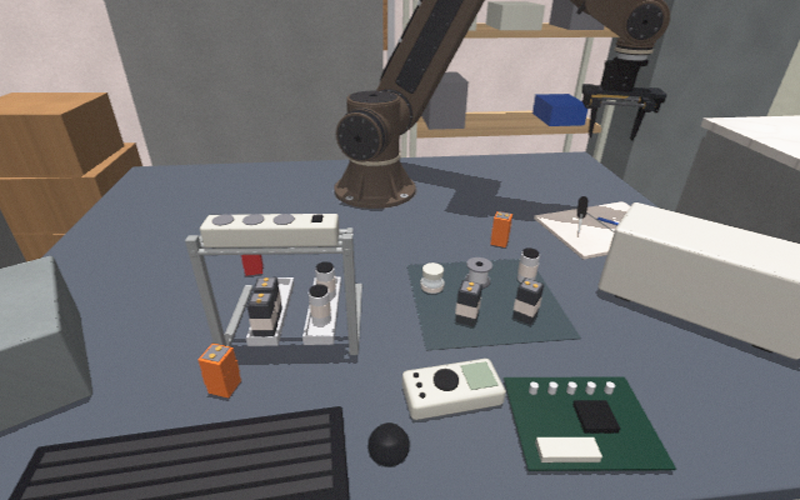

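View pics/top0.png

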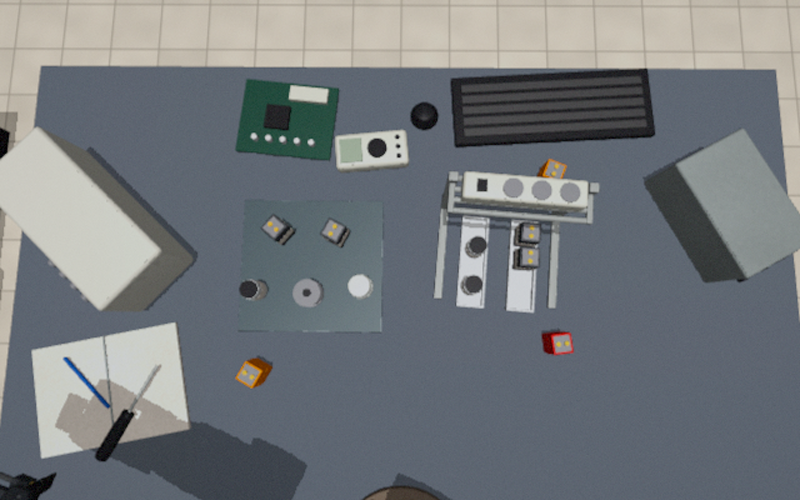

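Two old packs in the right-hand lane (top view ≈(530,233), (527,258) of 800 px), the new packs on the mat at (276,228) and (334,232); canisters in the left lane, orange/red look-alikes elsewhere. Now measuring.

```bash
python3 - <<'E'
from h import *
c=cam("top"); s=cam("scene")
f=c["frame"]; hsv=cv2.cvtColor(f,cv2.COLOR_RGB2HSV)
# brass contacts
def blobs(c,lo,hi,zmin,amin=3):
    h=cv2.cvtColor(c["frame"],cv2.COLOR_RGB2HSV); m=cv2.inRange(h,lo,hi)
    n,l,st,ce=cv2.connectedComponentsWithStats(m)
    for i in range(1,n):
        if st[i,4]>=amin: print(np.round(ce[i],1),st[i].tolist(),np.round(pt(c,*ce[i],zmin),0)[:2])
print("brass top");blobs(c,(15,110,110),(32,255,255),83)
print("brass scene");blobs(s,(15,110,110),(32,255,255),83)
# lanes: bright low-sat in lower range region
g=f.copy(); m=((f.min(2)>150)&(f.max(2).astype(int)-f.min(2)<40)).astype(np.uint8)
n,l,st,ce=cv2.connectedComponentsWithStats(m)
for i in range(1,n):
    if st[i,4]>60: 
        r=cv2.minAreaRect(np.argwhere(l==i)[:,::-1].astype(np.float32)); print(st[i].tolist(),np.round(ce[i],1),[np.round(v,1) for v in r])
save(c,"topc.png",(330,125,490,265),5); save(s,"scc.png",(145,160,300,300),4)
E
```

```text
brass top
[438.3 135.8] [434, 127, 11, 15, 47] [ 733. -279.]
[445.1 131.6] [444, 129, 4, 6, 14] [ 743. -296.]
[450.3 136.1] [448, 131, 5, 12, 18] [ 732. -308.]
[215.8 179. ] [214, 178, 4, 3, 10] [623. 257.]
[267.3 180.9] [266, 180, 4, 3, 9] [619. 133.]
[425.  181.8] [424, 180, 3, 4, 10] [ 619. -244.]
[220.5 183. ] [219, 182, 4, 3, 8] [613. 245.]
[264.  186.5] [263, 185, 3, 4, 8] [605. 141.]
[424.7 188.1] [423, 187, 4, 3, 9] [ 604. -243.]
[424.  201.7] [423, 201, 3, 3, 7] [ 571. -240.]
[423.9 208.1] [423, 207, 3, 3, 8] [ 556. -240.]
[453. 274.] [452, 273, 3, 3, 9] [ 403. -303.]
[446.3 275.1] [445, 274, 4, 3, 9] [ 401. -288.]
[199.9 299.3] [189, 289, 22, 22, 126] [341. 281.]
[212.7 295.3] [212, 294, 3, 4, 7] [350. 252.]
[201.1 301.1] [200, 300, 3, 3, 8] [337. 278.]
brass scene
[307.2   6.5] [307, 4, 2, 6, 6] [-5406.   498.]
[32.4 83.6] [0, 74, 78, 28, 543] [ -772. -1315.]
[28.  74.8] [27, 74, 3, 2, 4] [ -967. -1437.]
[79.8 75.8] [79, 75, 3, 3, 4] [ -922. -1148.]
[27.8 77.6] [27, 77, 3, 2, 5] [ -902. -1404.]
[34.3 77.9] [31, 76, 7, 4, 12] [ -892. -1366.]
[485.9  76.6] [474, 76, 28, 3, 4
[... 5561 characters left out ...]
347, 168, 10, 70, 324] [351.9 207.2] [array([352.3, 202.7]), array([ 5.4, 69.3]), np.float64(4.4)]
[365, 174, 27, 73, 1089] [377.6 209.7] [array([377.9, 209.6]), array([22.1, 72.2]), np.float64(3.6)]
[405, 177, 24, 73, 823] [415.4 227.3] [array([417.8, 213.2]), array([22.2, 71.4]), np.float64(3.3)]
[439, 187, 8, 59, 299] [442.3 216.4] [array([442.3, 216. ]), array([ 5.1, 58.2]), np.float64(2.6)]
[635, 199, 5, 53, 147] [637.8 219. ] [array([637., 225.]), array([52.,  4.]), np.float64(90.0)]
[278, 219, 20, 19, 267] [287.1 228.3] [array([287.6, 228.3]), array([17.7, 19. ]), np.float64(78.7)]
[25, 258, 125, 109, 6653] [ 84.9 301.2] [array([ 86.4, 311.8]), array([ 86.6, 125.6]), np.float64(78.9)]
```

View pics/topc.png

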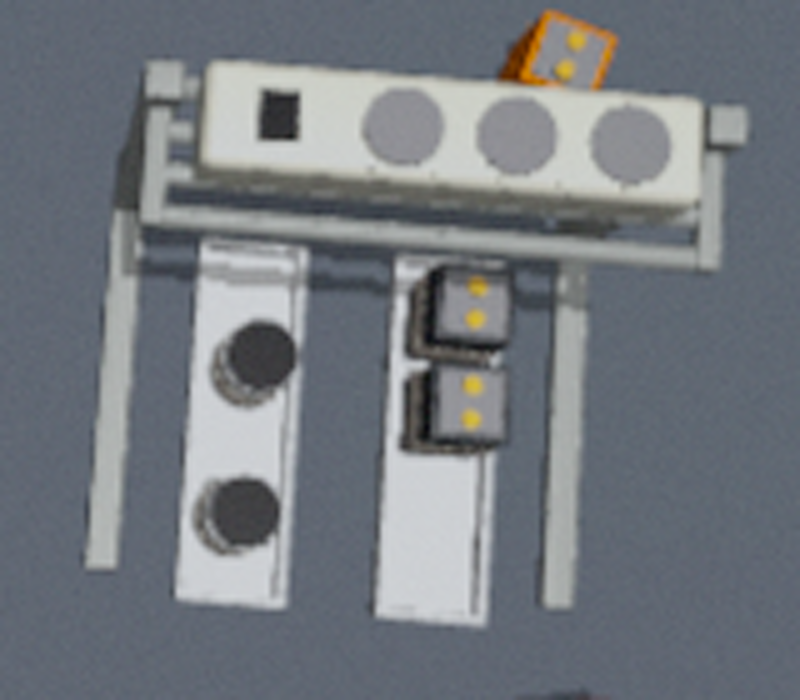

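View pics/scc.png

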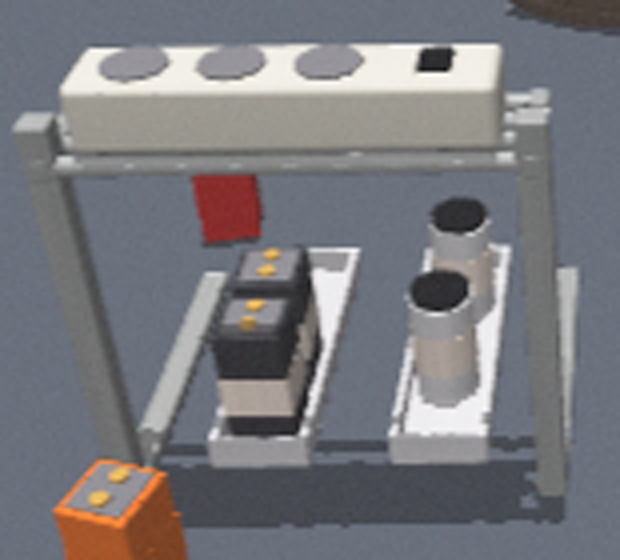

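Rack crop: lane front corners at about (374,617) and (486,627) of the top crop, and the shelf's front edge from (140,222) to (715,268). Both old packs have visible tops.

```bash
python3 - <<'E'
from h import *
c=cam("top"); s=cam("scene")
def T(u,v,z): return np.round(pt(c,330+u/5-.4,125+v/5-.4,z)[:2],1)
def S(u,v,z): return np.round(pt(s,145+u/4-.4,160+v/4-.4,z)[:2],1)
print("lane front",T(374,617,18),T(486,627,18),"left rear vis",T(397,255,18),"other front",T(175,600,18),T(287,609,18),"other rear vis",T(202,240,18),T(310,247,18))
print("lane rear S z18",S(210,440,18),S(310,440,18),"z0",S(213,465,0),S(308,465,0),"front right",S(360,250,18))
print("other rear S z0",S(393,460,0),S(488,460,0),"front",S(512,248,18))
print("shelf edge z210",T(140,222,210),T(715,268,210),"z222",T(140,222,222),T(715,268,222))
print("feet front z10",T(85,568,10),T(117,570,10),T(542,605,10),T(575,608,10))
print("post tops z240",T(165,80,240),T(730,125,240))
# fit line directions of lane white masks in top
g=c["frame"]
R=[]
for (u0,v0,u1,v1) in ((374,617,397,255),(175,600,202,240),(287,609,310,247),(542,605,560,270),(85,568,117,270)):
    a=T(u0,v0,15);b=T(u1,v1,15);R.append(np.degrees(np.arctan2(*(b-a)[::-1])))
print(R)
E
```

```text
lane front [ 463.2 -203.5] [ 458.7 -259. ] left rear vis [ 646.4 -218.6] other front [ 470.8 -104.5] [ 466.8 -160.3] other rear vis [ 653.6 -119.2] [ 650.3 -174.3]
lane rear S z18 [ 636.9 -271.6] [ 642.6 -216.3] z0 [ 637.8 -272.7] [ 643.3 -219.6] front right [ 462.4 -203.3]
other rear S z0 [ 644.2 -172.2] [ 649.7 -118.8] front [ 470.2 -103.1]
shelf edge z210 [623.7 -74.7] [ 605.8 -314.1] z222 [621.3 -73.9] [ 603.6 -310. ]
feet front z10 [486.6 -60. ] [485.7 -76.1] [ 469.9 -289.1] [ 468.6 -305.6]
post tops z240 [676.8 -83.1] [ 659.3 -312.4]
[np.float64(-4.696559708168297), np.float64(-4.587594483372018), np.float64(-4.348723588511721), np.float64(-4.777595850097905), np.float64(-6.091513708854192)]
```

```bash
python3 - <<'E'
from h import *
s=cam("scene"); save(s,"grip.png",(455,0,555,120),5)
p=env.state()["eef_pos"]
for dz in(0,19,78,100,120,140,160,180,200,250,300): print(dz,np.round((px(s,p+[0,0,dz])-[455,0])*5))
y=2.80577
# tool axes in world: x=(cos y, sin y), y with roll pi -> (sin y,-cos y)
tx=np.array([np.cos(y),np.sin(y),0]);ty=np.array([np.sin(y),-np.cos(y),0])
for a,b in((37.5,90),(37.5,-90),(-37.5,90),(-37.5,-90)): print(a,b,np.round((px(s,p+tx*a+ty*b+[0,0,78])-[455,0])*5))
E
```

```text
0 [164. 550.]
19 [172. 521.]
78 [196. 427.]
100 [206. 390.]
120 [215. 356.]
140 [224. 321.]
160 [233. 286.]
180 [242. 250.]
200 [252. 214.]
250 [276. 119.]
300 [302.  19.]
37.5 90 [340. 421.]
37.5 -90 [ 36. 402.]
-37.5 90 [371. 454.]
-37.5 -90 [ 49. 433.]
```

View pics/grip.png

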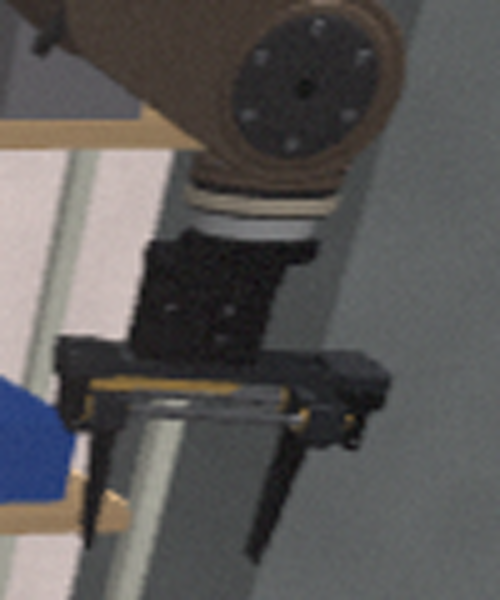

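The gripper is visible: a bar from about 78 to 120 mm above the TCP (tips at (90,550) and (255,550)), with a narrower block above it. The bar therefore fits under the shelf while the block does not. I turn the tool to the lane's direction and travel there.

>>> arm_command(targets=[[0,0,0,-8,0.65],[0,0,0,-14.5,0.65],[0,0,0,-14.5,0.65]])

```text
t: 0.65
eef_pos: [205.9, 590.1, 214.6]
tcp_rot: [3.142, 0.0, 3.06]
ft_force: [-0.7, 0.2, -0.5]
opening: 0.804
grip_force: 0.0
```

>>> arm_command(targets=[[-115,-220,0,0,0.65],[-115,-220,0,0,0.65],[-115,-220,0,0,0.65],[-115,-220,0,0,0.65],[-115,-220,0,0,0.65]])

```text
t: 1.15
eef_pos: [302.7, 359.5, 214.8]
tcp_rot: [3.141, 0.0, 3.055]
ft_force: [1.3, 0.9, 1.0]
opening: 0.654
grip_force: 0.0
```

>>> arm_command(targets=[[-115,-220,0,0,0.65],[-115,-220,0,0,0.65],[-115,-220,0,0,0.65],[-115,-220,0,0,0.65],[-115,-220,0,0,0.65]])

```text
t: 1.65
eef_pos: [399.3, 130.6, 215.0]
tcp_rot: [3.141, 0.001, 3.055]
ft_force: [0.5, 1.4, 0.0]
opening: 0.652
grip_force: 0.0
```

>>> arm_command(targets=[[-115,-220,0,0,0.65],[-115,-220,0,0,0.65],[-115,-220,0,0,0.65],[-115,-220,0,0,0.65],[-115,-220,0,0,0.65]])

```text
t: 2.15
eef_pos: [495.7, -98.5, 214.8]
tcp_rot: [-3.142, 0.001, 3.054]
ft_force: [0.7, 1.0, 0.1]
opening: 0.651
grip_force: 0.0
```

>>> arm_command(targets=[[-71,-136,0,0,0.65],[-71,-136,0,0,0.65],[-71,-136,0,0,0.65],[-71,-136,0,0,0.65],[-71,-136,0,0,0.65]])

```text
t: 2.65
eef_pos: [554.5, -238.4, 213.9]
tcp_rot: [3.141, -0.001, 3.054]
ft_force: [-0.9, -0.1, -1.0]
opening: 0.65
grip_force: 0.0
```

```bash
cat >> h.py <<'E'
O=np.array([551,-238.7]); A=np.radians(-4.7); U=np.array([np.cos(A),np.sin(A)]); V=np.array([-np.sin(A),np.cos(A)])
def loc(p): d=np.array(p)[:2]-O; return np.round([d@U,d@V],1)
def st():
    s=env.state(); print("local",loc(s["eef_pos"]),"z",round(s["eef_pos"][2],1),"t",s["t"],"yaw",np.degrees(s["tcp_rot"][2]).round(1),"F",s["ft_force"].round(1),s["opening"].round(3),s["grip_force"])
E
python3 -c "
from h import *
c=cam('top');save(c,'t1.png',(330,125,490,265),5);st()"
```

```text
Traceback (most recent call last):
  File "h.py", line 19, in st
    s=env.state(); print("local",loc(s["eef_pos"]),"z",round(s["eef_pos"][2],1),"t",s["t"],"yaw",np.degrees(s["tcp_rot"][2]).round(1),"F",s["ft_force"].round(1),s["opening"].round(3),s["grip_force"])
                                                                                                                                                                 ^^^^^^^^^^^^^^^^^^
AttributeError: 'float' object has no attribute 'round'
```

View pics/t1.png

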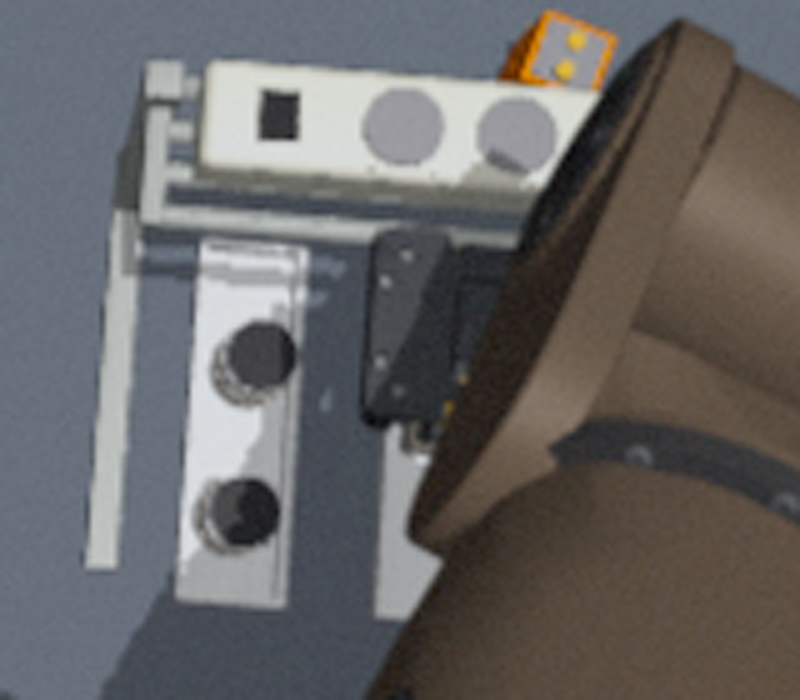

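The arm hides the lane from above; the gripper bar, around (410,330), sits over the lane just in front of the shelf, as planned. Lowering onto old_front.

>>> arm_command(targets=[[0,0,50,0,0.65],[0,0,100,0,0.65],[0,0,150,0,0.65],[0,0,177,0,0.65],[0,0,177,0,0.65]])

```text
t: 3.2
eef_pos: [552.9, -235.1, 34.7]
tcp_rot: [3.139, -0.006, 3.059]
ft_force: [-0.6, -0.2, 0.5]
opening: 0.649
grip_force: 0.0
```

>>> arm_command(targets=[[0,0,0,0,0.35],[0,0,0,0,0.35],[0,0,0,0,0.35],[0,0,0,0,0.3]])

```text
t: 3.6
eef_pos: [555.4, -237.9, 39.3]
tcp_rot: [-3.14, 0.003, 3.059]
ft_force: [-0.8, -0.8, 11.3]
opening: 0.397
grip_force: 30.0
```

```bash
sed -i 's/s\["opening"\].round(3)/round(float(s["opening"]),3)/' h.py; python3 -c "
from h import *
st()"
```

```text
local [4.4 1.2] z 39.3 t 3.6 yaw 175.3 F [-0.8 -0.8 11.3] 0.397 29.99907374382019
```

>>> arm_command(targets=[[0,0,-4,0,0.3],[40,-1,-4,0,0.3],[77,-1,-4,0,0.3],[77,-1,-4,0,0.3],[77,-1,0,0,0.3]])

```text
t: 4.1
eef_pos: [479.1, -232.9, 38.8]
tcp_rot: [-3.141, 0.002, 3.058]
ft_force: [0.5, 6.0, 37.6]
opening: 0.399
grip_force: 30.0
```

>>> arm_command(targets=[[1,0,0,0,0.3],[2,0,0,0,0.3],[3,0,0,0,0.3]])

```text
t: 4.4
eef_pos: [478.6, -233.0, 38.7]
tcp_rot: [-3.139, 0.006, 3.059]
ft_force: [6.1, 0.6, 9.1]
opening: 0.398
grip_force: 30.0
```

```bash
python3 -c "
from h import *
st()
s=cam('scene');save(s,'s2.png',(145,150,300,300),4)
for b in [1]:
    h=cv2.cvtColor(s['frame'],cv2.COLOR_RGB2HSV)[200:270,180:250]; m=cv2.inRange(h,(15,110,110),(32,255,255)); n,l,t,ce=cv2.connectedComponentsWithStats(m)
    for i in range(1,n):
        if t[i,4]>2: print(ce[i]+[180,200],t[i,4],loc(pt(s,*(ce[i]+[180,200]),83)))"
```

```text
local [-72.7  -0.3] z 38.7 t 4.4 yaw 175.3 F [6.1 0.6 9.1] 0.398 30.00043272972107
[219.5 205.5] 4 [-72.9   0.5]
[218.2 208.6] 5 [-58.9   0.1]
[208.36363636 235.90909091] 11 [50.6  0.4]
[206.57142857 240.28571429] 7 [66. -0.]
```

View pics/s2.png

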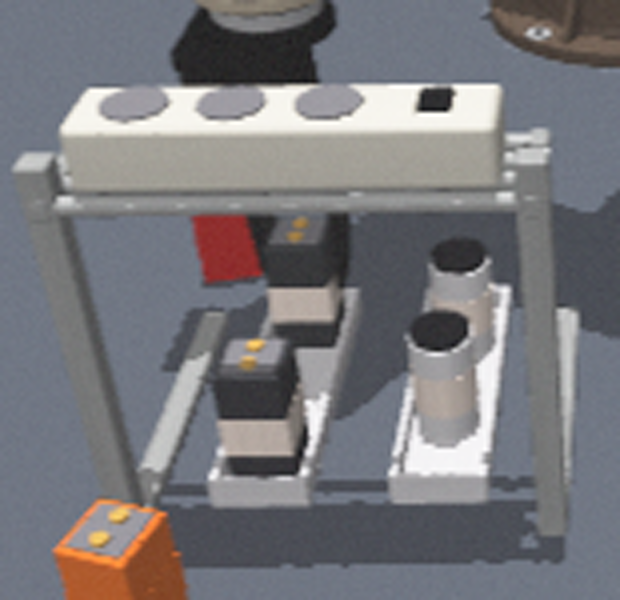

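old_front now stands upright near the front, contacts at about (297,225); old_rear is still at (250,350). Press on until the stop pushes back.

>>> arm_command(targets=[[2,0,-1,0,0.3],[4,0,-1,0,0.3]])

```text
t: 4.65
eef_pos: [472.6, -232.0, 38.8]
tcp_rot: [-3.141, 0.002, 3.059]
ft_force: [12.3, 3.0, -0.2]
opening: 0.397
grip_force: 30.0
```

>>> arm_command(targets=[[0,0,0,0,0.3],[0,0,0,0,0.3]])

```text
t: 4.85
eef_pos: [472.6, -231.9, 38.8]
tcp_rot: [-3.141, 0.003, 3.059]
ft_force: [5.8, 2.3, 1.1]
opening: 0.4
grip_force: 30.0
```

>>> arm_command(targets=[[2,0,0,0,0.3],[4,0,0,0,0.3],[4,0,0,0,0.3]])

```text
t: 5.15
eef_pos: [469.4, -231.7, 39.0]
tcp_rot: [-3.14, 0.005, 3.059]
ft_force: [10.2, 4.5, -0.1]
opening: 0.399
grip_force: 30.0
```

```bash
cat >> h.py <<'E'
def brass(c,box,z=83,a=2):
    x0,y0,x1,y1=box; h=cv2.cvtColor(c['frame'],cv2.COLOR_RGB2HSV)[y0:y1,x0:x1]; m=cv2.inRange(h,(15,90,90),(32,255,255)); n,l,t,ce=cv2.connectedComponentsWithStats(m)
    for i in range(1,n):
        if t[i,4]>a: p=pt(c,*(ce[i]+[x0,y0]),z); print(np.round(ce[i]+[x0,y0],1),t[i,4],"w",p[:2].round(1),"loc",loc(p))
E
python3 -c "
from h import *
st(); s=cam('scene'); brass(s,(180,195,250,270))"
```

```text
local [-81.9   0.3] z 39.0 t 5.15 yaw 175.2 F [10.2  4.5 -0.1] 0.399 29.995835423469543
[219.  206.5] 6 w [ 482.9 -232.9] loc [-68.3   0.2]
[208.4 235.9] 11 w [ 601.4 -242.5] loc [50.6  0.4]
[206.7 240.2] 9 w [ 616.6 -244. ] loc [65.8  0.1]
```

>>> arm_command(targets=[[0,0,0,0,0.65],[0,0,0,0,0.65],[0,0,-40,0,0.65],[0,0,-90,0,0.65],[0,0,-92,0,0.65]])

```text
t: 5.7
eef_pos: [468.6, -232.3, 135.3]
tcp_rot: [-3.138, 0.006, 3.059]
ft_force: [0.1, 0.1, -1.0]
opening: 0.649
grip_force: 0.0
```

>>> arm_command(targets=[[-20,0,0,8,1],[-40,0,0,16,1],[-40,0,0,24,1],[-40,0,0,32,1],[-40,0,0,40,1]])

```text
t: 6.2
eef_pos: [506.5, -234.4, 129.9]
tcp_rot: [-3.141, -0.001, 2.355]
ft_force: [0.4, -0.4, -0.6]
opening: 0.985
grip_force: 0.0
```

>>> arm_command(targets=[[0,0,0,8,1],[0,0,0,16,1],[0,0,0,24,1],[0,0,0,32,1],[0,0,0,40,1]])

```text
t: 6.7
eef_pos: [506.5, -234.5, 130.0]
tcp_rot: [-3.14, -0.001, 1.657]
ft_force: [0.3, 0.1, -0.3]
opening: 1.002
grip_force: 0.0
```

>>> arm_command(targets=[[0,0,0,8,1],[0,0,0,10,1],[0,0,0,10,1]])

```text
t: 7.0
eef_pos: [506.5, -234.5, 130.1]
tcp_rot: [-3.141, -0.001, 1.488]
ft_force: [0.0, -0.5, 0.3]
opening: 0.999
grip_force: 0.0
```

```bash
python3 -c "
from h import *
st(); s=cam('scene'); brass(s,(180,195,250,270))"
```

```text
local [-44.7   0.5] z 130.1 t 7.0 yaw 85.2 F [ 0.  -0.5  0.3] 0.999 0.0
[220.  204.7] 7 w [ 474.9 -231.4] loc [-76.5   1. ]
[219.  208.5] 6 w [ 492.1 -231.9] loc [-59.3   2. ]
[208.4 235.9] 11 w [ 601.4 -242.5] loc [50.6  0.4]
[206.7 240.2] 9 w [ 616.6 -244. ] loc [65.8  0.1]
```

>>> arm_command(targets=[[0,0,30,0,1],[0,0,43,0,1],[0,0,43,0,1]])

```text
t: 7.35
eef_pos: [505.9, -234.0, 85.8]
tcp_rot: [-3.138, -0.002, 1.489]
ft_force: [0.0, 0.0, 0.6]
opening: 1.004
grip_force: 0.0
```

>>> arm_command(targets=[[0,10,0,0,1],[0,16,0,0,1],[0,22,0,0,1],[0,26,0,0,1],[0,26,0,0,1]])

```text
t: 7.85
eef_pos: [533.4, -236.8, 87.9]
tcp_rot: [3.141, 0.0, 1.488]
ft_force: [-0.4, 0.1, -0.2]
opening: 1.002
grip_force: 0.0
```

```bash
python3 -c "
from h import *
st(); s=cam('scene'); save(s,'s3.png',(145,150,300,300),4)"
```

```text
local [-17.7   0.5] z 87.9 t 7.85 yaw 85.3 F [-0.4  0.1 -0.2] 1.002 0.0
```

View pics/s3.png

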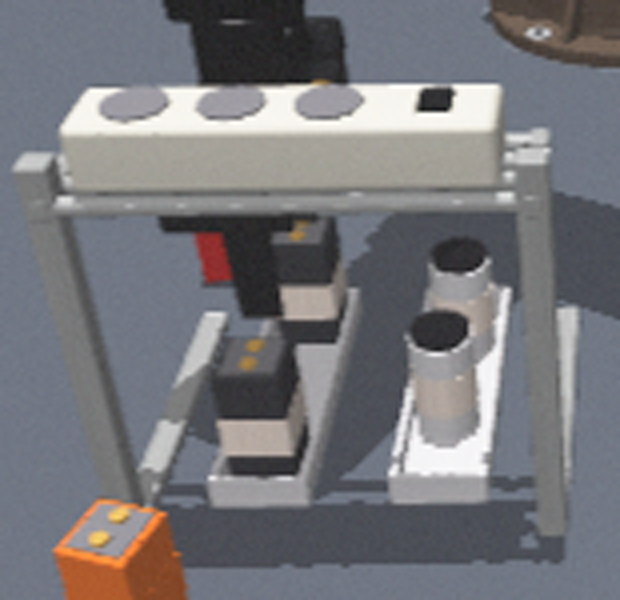

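The far finger (tip ≈(260,315)) hangs just in front of old_rear's top, with the bar entering under the shelf; no force. Going on in.

>>> arm_command(targets=[[0,6,0,0,1],[0,12,0,0,1],[0,18,0,0,1],[0,18,0,0,1]])

```text
t: 8.3
eef_pos: [551.5, -238.3, 87.5]
tcp_rot: [3.141, 0.0, 1.488]
ft_force: [0.3, 0.7, 0.0]
opening: 0.999
grip_force: 0.0
```

>>> arm_command(targets=[[0,4,0,0,1],[0,8,0,0,1],[0,12,0,0,1],[0,12,0,0,1]])

```text
t: 8.7
eef_pos: [563.1, -239.2, 87.6]
tcp_rot: [3.141, 0.0, 1.488]
ft_force: [-0.0, 0.0, 0.6]
opening: 1.003
grip_force: 0.0
```

>>> arm_command(targets=[[0,0,2,0,1],[0,0,4,0,1],[0,0,4,0,1]])

```text
t: 9.0
eef_pos: [562.4, -239.1, 83.3]
tcp_rot: [-3.141, -0.0, 1.488]
ft_force: [-0.4, -0.6, 0.0]
opening: 1.0
grip_force: 0.0
```

>>> arm_command(targets=[[0,0,1,0,1],[0,0,1,0,1]])

```text
t: 9.2
eef_pos: [562.6, -239.2, 82.5]
tcp_rot: [-3.142, -0.0, 1.488]
ft_force: [0.6, 0.3, -0.8]
opening: 1.004
grip_force: 0.0
```

>>> arm_command(targets=[[0,0,1,0,1],[0,0,1,0,1]])

```text
t: 9.4
eef_pos: [562.6, -239.2, 81.5]
tcp_rot: [-3.142, -0.0, 1.488]
ft_force: [0.7, 0.9, 0.3]
opening: 1.0
grip_force: 0.0
```

>>> arm_command(targets=[[0,0,1,0,1],[0,0,1,0,1]])

```text
t: 9.6
eef_pos: [562.6, -239.1, 80.5]
tcp_rot: [-3.141, -0.0, 1.488]
ft_force: [0.5, -0.1, -0.4]
opening: 1.0
grip_force: 0.0
```

>>> arm_command(targets=[[0,0,1,0,1],[0,0,1,0,1]])

```text
t: 9.8
eef_pos: [563.0, -239.3, 80.3]
tcp_rot: [3.14, 0.0, 1.488]
ft_force: [-1.8, 1.1, 6.6]
opening: 1.002
grip_force: 3.1
```

>>> arm_command(targets=[[0,0,1,0,1],[0,0,1,0,1]])

```text
t: 10.0
eef_pos: [563.5, -239.5, 80.2]
tcp_rot: [3.139, 0.001, 1.488]
ft_force: [-2.6, 2.3, 13.4]
opening: 1.002
grip_force: 6.8
```

>>> arm_command(targets=[[0,-2,0,0,1],[0,-4,0,0,1],[0,-6,0,0,1],[0,-8,0,0,1]])

```text
t: 10.4
eef_pos: [557.1, -239.3, 80.9]
tcp_rot: [3.134, 0.002, 1.488]
ft_force: [4.4, 3.1, 16.8]
opening: 0.999
grip_force: 8.3
```

```bash
python3 -c "
from h import *
st(); s=cam('scene'); brass(s,(180,195,250,270)); save(s,'s4.png',(145,150,300,300),4)"
```

```text
local [ 6.2 -0.1] z 80.9 t 10.4 yaw 85.3 F [ 4.4  3.1 16.8] 0.999 8.267529900167574
[206.5 238.2] 10 w [ 609.3 -245.4] loc [58.7 -1.9]
```

View pics/s4.png

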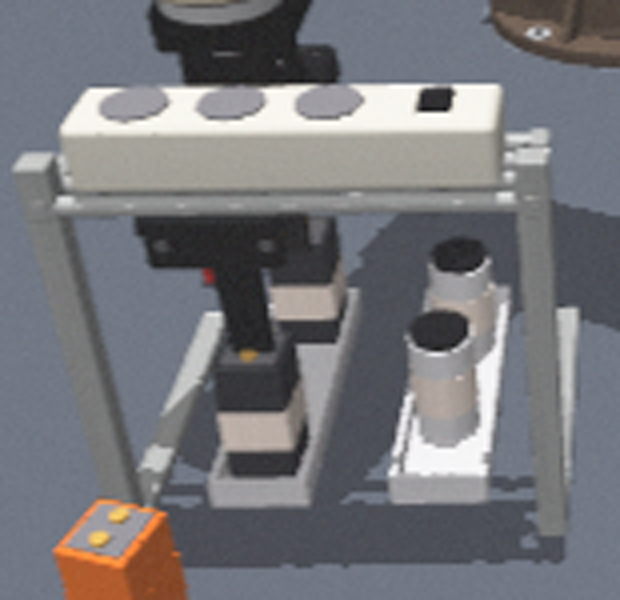

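The finger presses on old_rear's top (≈(245,340)); its rear contact at (247,355) has come forward 7 mm with the pack upright. Keep dragging.

>>> arm_command(targets=[[0,-3,0,0,1],[0,-6,0,0,1],[0,-9,0,0,1],[0,-12,0,0,1]])

```text
t: 10.85
eef_pos: [545.8, -238.7, 82.0]
tcp_rot: [3.132, 0.003, 1.488]
ft_force: [2.0, 3.5, 25.1]
opening: 1.001
grip_force: 12.3
```

```bash
python3 -c "
from h import *
st(); s=cam('scene'); brass(s,(180,195,250,270))"
```

```text
local [-5.1 -0.4] z 82.0 t 10.85 yaw 85.3 F [ 2.   3.5 25.1] 1.001 12.319152717391262
[207.8 234.4] 9 w [ 595.9 -244.5] loc [45.2 -2.1]
```

>>> arm_command(targets=[[0,-1,-1,0,1],[0,-4,-1,0,1],[0,-7,-1,0,1],[0,-10,-1,0,1],[0,-13,-1,0,1]])

```text
t: 11.4
eef_pos: [531.3, -237.1, 81.9]
tcp_rot: [3.136, 0.002, 1.488]
ft_force: [-2.2, 1.2, 16.0]
opening: 0.999
grip_force: 7.8
```

```bash
python3 -c "
from h import *
st(); s=cam('scene'); brass(s,(180,195,250,270))"
```

```text
local [-19.8  -0. ] z 81.9 t 11.4 yaw 85.3 F [-2.2  1.2 16. ] 0.999 7.753749364055693
[219.2 208.6] 5 w [ 492.6 -231.3] loc [-58.8   2.6]
[209.4 230.2] 5 w [ 580.3 -243.1] loc [29.5 -2. ]
```

>>> arm_command(targets=[[0,0,-4,0,1],[0,0,-5,0,1],[0,-15,-5,0,1],[0,-30,-5,0,1],[0,-30,-5,0,1]])

```text
t: 11.95
eef_pos: [498.6, -233.6, 84.4]
tcp_rot: [-3.14, -0.001, 1.488]
ft_force: [0.2, -0.3, -0.2]
opening: 1.003
grip_force: 0.0
```

>>> arm_command(targets=[[0,0,-40,0,1],[0,0,-45,-8,0.65],[0,0,-45,-16,0.65],[0,0,-45,-24,0.65],[0,0,-45,-32,0.65]])

```text
t: 12.45
eef_pos: [500.5, -234.1, 129.6]
tcp_rot: [3.141, 0.0, 2.052]
ft_force: [0.6, -0.1, 0.1]
opening: 0.718
grip_force: 0.0
```

>>> arm_command(targets=[[0,0,0,-8,0.65],[0,0,0,-16,0.65],[0,0,0,-24,0.65],[0,0,0,-32,0.65],[0,0,0,-40,0.65]])

```text
t: 12.95
eef_pos: [500.5, -234.1, 129.5]
tcp_rot: [3.141, 0.0, 2.75]
ft_force: [-0.2, -0.2, -0.2]
opening: 0.649
grip_force: 0.0
```

>>> arm_command(targets=[[0,0,0,-8,0.65],[0,0,0,-16,0.65],[0,0,0,-18,0.65],[0,0,0,-18,0.65]])

```text
t: 13.35
eef_pos: [500.5, -234.1, 129.5]
tcp_rot: [3.141, 0.0, 3.059]
ft_force: [-0.1, -0.3, 0.6]
opening: 0.65
grip_force: 0.0
```

```bash
python3 -c "
from h import *
st(); s=cam('scene'); brass(s,(180,195,250,270)); save(s,'s5.png',(145,150,300,300),4)"
```

```text
local [-50.8   0.5] z 129.5 t 13.35 yaw 175.3 F [-0.1 -0.3  0.6] 0.65 0.0
[220. 205.] 7 w [ 476.2 -231.2] loc [-75.2   1.3]
[219.  208.5] 6 w [ 492.1 -231.9] loc [-59.3   2. ]
[208.4 235.9] 11 w [ 601.4 -242.5] loc [50.6  0.4]
[206.8 240.6] 9 w [ 617.8 -243.6] loc [67.   0.6]
```

old_rear reads 58.8 again: it only tipped about its front lower edge and then fell back upright, because the floor grips it. New plan: stand old_front as a rest at about -16, tip old_rear forward onto it, then grip old_rear by its sides.

>>> arm_command(targets=[[17,1,0,0,0.65],[17,1,45,0,0.65],[17,1,92,0,0.65],[17,1,92,0,0.65]])

```text
t: 13.8
eef_pos: [481.0, -230.3, 33.3]
tcp_rot: [3.138, -0.007, 3.057]
ft_force: [0.1, 0.5, 0.7]
opening: 0.647
grip_force: 0.0
```

>>> arm_command(targets=[[0,0,0,0,0.3],[0,0,0,0,0.3],[0,0,0,0,0.3],[0,0,-3,0,0.3],[0,0,-6,0,0.3]])

```text
t: 14.3
eef_pos: [483.2, -231.7, 44.6]
tcp_rot: [-3.141, 0.001, 3.059]
ft_force: [0.6, 0.4, -1.5]
opening: 0.401
grip_force: 30.0
```

>>> arm_command(targets=[[-25,-1,0,0,0.3],[-51,-1,0,0,0.3],[-51,-1,0,0,0.3],[-51,-1,5,0,0.3],[-51,-1,5,0,0.3]])

```text
t: 14.8
eef_pos: [534.1, -236.9, 39.6]
tcp_rot: [-3.141, 0.003, 3.059]
ft_force: [4.3, 1.8, 6.1]
opening: 0.4
grip_force: 30.0
```

```bash
python3 -c "
from h import *
st(); s=cam('scene'); brass(s,(180,195,250,270))"
```

```text
local [-17.    0.4] z 39.6 t 14.8 yaw 175.2 F [4.3 1.8 6.1] 0.4 30.00069111585617
[200.2 205.8] 4 w [ 474.8 -280. ] loc [-72.5 -47.4]
[228.6 207.1] 8 w [ 488.2 -208.8] loc [-65.1  24.7]
[216.  216.5] 6 w [ 526.5 -235. ] loc [-24.7   1.7]
[214.6 220.3] 9 w [ 542.3 -236.4] loc [-8.9  1.6]
[208.4 235.9] 11 w [ 601.4 -242.5] loc [50.6  0.4]
[206.8 240.4] 8 w [ 617.2 -243.7] loc [66.4  0.4]
```

>>> arm_command(targets=[[0,0,0,0,0.65],[0,0,0,0,0.65],[0,0,-40,0,0.65],[0,0,-88,0,0.65],[15,0,-91,0,0.65]])

```text
t: 15.35
eef_pos: [520.9, -236.7, 134.3]
tcp_rot: [-3.138, 0.007, 3.059]
ft_force: [0.2, -0.7, -0.7]
opening: 0.647
grip_force: 0.0
```

>>> arm_command(targets=[[15,0,0,8,1],[15,0,0,16,1],[15,0,0,24,1],[15,0,0,32,1],[15,0,0,40,1]])

```text
t: 15.85
eef_pos: [503.1, -234.2, 129.4]
tcp_rot: [-3.141, -0.001, 2.355]
ft_force: [-0.5, -0.6, 0.2]
opening: 0.98
grip_force: 0.0
```

>>> arm_command(targets=[[0,0,0,8,1],[0,0,0,16,1],[0,0,0,24,1],[0,0,0,32,1],[0,0,0,40,1]])

```text
t: 16.35
eef_pos: [503.2, -234.2, 129.4]
tcp_rot: [-3.141, -0.001, 1.657]
ft_force: [-0.7, -0.2, 0.6]
opening: 1.003
grip_force: 0.0
```

>>> arm_command(targets=[[0,0,0,8,1],[0,0,0,10,1],[0,0,30,10,1],[0,0,42,10,1],[0,0,42,10,1]])

```text
t: 16.85
eef_pos: [502.7, -233.8, 86.0]
tcp_rot: [-3.138, -0.002, 1.488]
ft_force: [-0.7, -0.3, -0.4]
opening: 1.0
grip_force: 0.0
```

```bash
python3 -c "
from h import *
st(); s=cam('scene'); brass(s,(180,195,250,270))"
```

```text
local [-48.5   0.9] z 86.0 t 16.85 yaw 85.3 F [-0.7 -0.3 -0.4] 1.0 0.0
[208.2 235.9] 12 w [ 601.4 -242.9] loc [50.6 -0. ]
[206.8 240.4] 8 w [ 617.2 -243.7] loc [66.4  0.4]
```

>>> arm_command(targets=[[0,12,0,0,1],[0,24,0,0,1],[0,36,0,0,1],[0,48,0,0,1],[0,52,0,0,1]])

```text
t: 17.4
eef_pos: [557.3, -238.7, 87.7]
tcp_rot: [3.141, 0.0, 1.489]
ft_force: [-0.2, 0.4, 0.6]
opening: 1.0
grip_force: 0.0
```

>>> arm_command(targets=[[0,4,0,0,1],[0,7,0,0,1],[0,7,3,0,1],[0,7,6,0,1],[0,7,6,0,1]])

```text
t: 17.9
eef_pos: [562.2, -239.1, 81.1]
tcp_rot: [-3.141, -0.0, 1.488]
ft_force: [0.1, -0.2, 1.2]
opening: 1.001
grip_force: 0.0
```

>>> arm_command(targets=[[0,0,1,0,1],[0,0,2,0,1],[0,0,2,0,1]])

```text
t: 18.2
eef_pos: [562.9, -239.3, 80.3]
tcp_rot: [3.14, 0.0, 1.488]
ft_force: [-1.8, 0.7, 5.2]
opening: 0.998
grip_force: 2.9
```

>>> arm_command(targets=[[0,-3,0,0,1],[0,-6,-0.5,0,1],[0,-9,-1,0,1],[0,-12,-1,0,1],[0,-15,-1,0,1]])

```text
t: 18.7
eef_pos: [549.1, -238.6, 82.2]
tcp_rot: [3.137, 0.002, 1.488]
ft_force: [1.4, 1.3, 12.4]
opening: 0.999
grip_force: 6.1
```

>>> arm_command(targets=[[0,-3,0,0,1],[0,-6,0,0,1],[0,-9,0,0,1],[0,-12,0,0,1],[0,-15,0,0,1]])

```text
t: 19.2
eef_pos: [533.8, -237.2, 82.3]
tcp_rot: [3.138, 0.002, 1.488]
ft_force: [-1.0, 1.8, 12.4]
opening: 1.001
grip_force: 5.9
```

```bash
python3 -c "
from h import *
st(); s=cam('scene'); brass(s,(180,195,250,270))"
```

```text
local [-17.3   0. ] z 82.3 t 19.2 yaw 85.3 F [-1.   1.8 12.4] 1.001 5.866212397813797
[215.5 216.5] 8 w [ 526.4 -236.2] loc [-24.7   0.5]
[215.  220.3] 7 w [ 542.2 -235.4] loc [-9.1  2.6]
[209. 231.] 5 w [ 583.2 -243.6] loc [32.5 -2.2]
```

>>> arm_command(targets=[[0,-3,0,0,1],[0,-6,0,0,1],[0,-9,0,0,1],[0,-12,0,0,1],[0,-12,0,0,1]])

```text
t: 19.75
eef_pos: [520.3, -235.6, 80.5]
tcp_rot: [-3.141, -0.0, 1.488]
ft_force: [0.6, 0.8, 0.4]
opening: 1.002
grip_force: 0.0
```

```bash
python3 -c "
from h import *
st(); s=cam('scene'); brass(s,(180,195,250,270)); save(s,'s6.png',(160,170,280,290),5)"
```

```text
local [-30.8   0.5] z 80.5 t 19.75 yaw 85.3 F [0.6 0.8 0.4] 1.002 0.0
[216.5 216.5] 4 w [ 526.7 -233.8] loc [-24.7   2.9]
[210.5 228. ] 4 w [ 572.  -241.8] loc [21.2 -1.3]
```

View pics/s6.png

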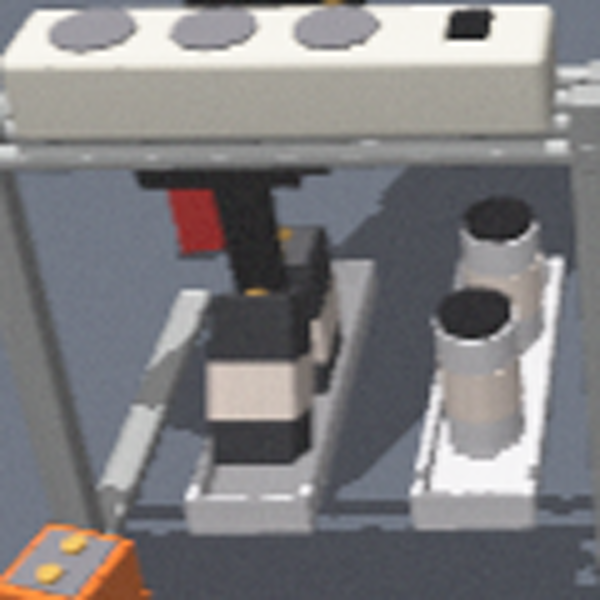

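old_rear now leans by itself on old_front (top with contact at about (255,295); arm force zero). Back out, turn, and grip it by the sides.

>>> arm_command(targets=[[0,0,-3,0,1],[0,0,-5,0,1],[0,-12,-5,0,1],[0,-22,-5,0,1],[0,-22,-5,0,1]])

```text
t: 20.3
eef_pos: [497.2, -233.6, 85.6]
tcp_rot: [-3.14, -0.001, 1.488]
ft_force: [0.3, 0.5, 0.2]
opening: 1.001
grip_force: 0.0
```

>>> arm_command(targets=[[0,0,-45,0,1],[0,0,-65,-8,0.65],[0,0,-65,-16,0.65],[0,0,-65,-24,0.65],[0,0,-65,-32,0.65]])

```text
t: 20.8
eef_pos: [498.8, -234.0, 150.9]
tcp_rot: [3.141, 0.0, 2.052]
ft_force: [-0.4, -0.3, 0.4]
opening: 0.718
grip_force: 0.0
```

>>> arm_command(targets=[[0,0,0,-8,0.65],[0,0,0,-16,0.65],[0,0,0,-24,0.65],[0,0,0,-32,0.65],[0,0,0,-40,0.65]])

```text
t: 21.3
eef_pos: [498.7, -233.9, 150.6]
tcp_rot: [3.142, 0.0, 2.75]
ft_force: [0.9, -0.7, -0.0]
opening: 0.653
grip_force: 0.0
```

>>> arm_command(targets=[[0,0,0,-8,0.65],[0,0,0,-16,0.65],[0,0,0,-18,0.65],[0,0,0,-18,0.65]])

```text
t: 21.7
eef_pos: [498.8, -234.0, 150.6]
tcp_rot: [3.142, 0.0, 3.059]
ft_force: [-0.0, 0.6, -0.2]
opening: 0.646
grip_force: 0.0
```

```bash
python3 -c "
from h import *
st(); s=cam('scene'); brass(s,(180,195,250,270))"
```

```text
local [-52.4   0.5] z 150.6 t 21.7 yaw 175.3 F [-0.   0.6 -0.2] 0.646 0.0
[216.  216.5] 6 w [ 526.5 -235. ] loc [-24.7   1.7]
[214.6 220.3] 9 w [ 542.3 -236.4] loc [-8.9  1.6]
[211.5 227.5] 8 w [ 570.3 -239.7] loc [19.4  0.5]
```

>>> arm_command(targets=[[-40,0,0,0,0.65],[-67,0,0,0,0.65],[-67,0,30,0,0.65],[-67,0,70,0,0.65],[-67,0,95,0,0.65]])

```text
t: 22.25
eef_pos: [565.0, -238.9, 53.3]
tcp_rot: [3.141, -0.002, 3.057]
ft_force: [-0.0, -0.3, -0.2]
opening: 0.652
grip_force: 0.0
```

>>> arm_command(targets=[[0,0,10,0,0.65],[0,0,10,0,0.65]])

```text
t: 22.45
eef_pos: [565.2, -239.3, 44.7]
tcp_rot: [3.141, -0.002, 3.058]
ft_force: [-0.3, -0.4, 0.7]
opening: 0.649
grip_force: 0.0
```

>>> arm_command(targets=[[0,0,0,0,0.3],[0,0,0,0,0.3],[0,0,0,0,0.3],[0,0,0,0,0.3]])

```text
t: 22.85
eef_pos: [566.0, -239.6, 46.5]
tcp_rot: [-3.141, 0.001, 3.059]
ft_force: [0.5, -0.1, 2.1]
opening: 0.4
grip_force: 29.9
```

```bash
python3 -c "
from h import *
st(); s=cam('scene'); brass(s,(180,195,250,270))"
```

```text
local [15.   0.3] z 46.5 t 22.85 yaw 175.3 F [ 0.5 -0.1  2.1] 0.4 29.8805370926857
[203.9 205.9] 64 w [ 476.5 -270.7] loc [-71.7 -38. ]
[225.4 212.4] 8 w [ 511.  -214.4] loc [-41.9  20.9]
[214.6 220.3] 9 w [ 542.3 -236.4] loc [-8.9  1.6]
[212.3 227.4] 9 w [ 570.3 -237.9] loc [19.2  2.4]
```

old_rear is held at about 30° of tilt. Lifting it clear of old_front; I then right it in the hand by pressing its rear lower edge against the rack's fixed shelf edge.

>>> arm_command(targets=[[0,0,-20,0,0.3],[8,0,-40,0,0.3],[20,0,-62,0,0.3],[45,0,-95,0,0.3],[60,0,-95,0,0.3]])

```text
t: 23.4
eef_pos: [505.8, -234.9, 144.1]
tcp_rot: [-3.139, 0.004, 3.059]
ft_force: [0.8, -0.1, -1.4]
opening: 0.404
grip_force: 29.9
```

>>> arm_command(targets=[[0,0,-40,0,0.3],[0,0,-80,0,0.3],[0,0,-97,0,0.3],[0,0,-97,0,0.3]])

```text
t: 23.8
eef_pos: [506.4, -234.8, 240.1]
tcp_rot: [-3.14, 0.004, 3.059]
ft_force: [-1.2, 0.5, -1.5]
opening: 0.397
grip_force: 29.9
```

```bash
python3 -c "
from h import *
st(); s=cam('scene'); z=env.state()['eef_pos'][2]; brass(s,(150,120,290,270),z+30)
p=np.append(O+U*loc(env.state()['eef_pos'])[0],z+30); print(px(s,p))"
```

```text
local [-44.8   0.2] z 240.1 t 23.8 yaw 175.3 F [-1.2  0.5 -1.5] 0.397 29.880631864070892
[204. 138.] 3 w [ 485.3 -241.1] loc [-65.3  -7.7]
[215.5 216.5] 8 w [ 797.9 -177.3] loc [241.1  81.4]
[214.3 220.1] 9 w [ 807.4 -177.9] loc [250.5  81.6]
[205.41778297 141.5467647 ]
```

>>> arm_command(targets=[[-15,0,0,0,0.3],[-25,0,0,0,0.3],[-33,0,0,0,0.3],[-37,0,0,0,0.3]])

```text
t: 24.25
eef_pos: [543.1, -237.4, 236.5]
tcp_rot: [3.141, -0.001, 3.059]
ft_force: [-0.4, -0.1, -1.5]
opening: 0.4
grip_force: 29.9
```

>>> arm_command(targets=[[-4,0,0,0,0.3],[-6,0,0,0,0.3],[-6,0,0,0,0.3]])

```text
t: 24.55
eef_pos: [548.7, -238.0, 237.5]
tcp_rot: [3.141, -0.0, 3.059]
ft_force: [-0.4, 0.9, -1.8]
opening: 0.397
grip_force: 29.9
```

>>> arm_command(targets=[[-3,0,0,0,0.3],[-6,0,0,0,0.3],[-6,0,0,0,0.3]])

```text
t: 24.85
eef_pos: [553.4, -238.3, 237.0]
tcp_rot: [3.141, -0.004, 3.059]
ft_force: [-5.4, 0.1, -2.9]
opening: 0.401
grip_force: 30.0
```

>>> arm_command(targets=[[-3,0,0,0,0.3],[-6,0,0,0,0.3],[-8,0,0,0,0.3],[-8,0,0,0,0.3]])

```text
t: 25.25
eef_pos: [561.0, -238.9, 236.9]
tcp_rot: [3.141, -0.005, 3.059]
ft_force: [-7.9, -0.2, -2.6]
opening: 0.399
grip_force: 30.0
```

>>> arm_command(targets=[[-3,0,0,0,0.3],[-6,0,0,0,0.3],[-8,0,0,0,0.3],[-8,0,0,0,0.3]])

```text
t: 25.65
eef_pos: [568.7, -239.5, 237.0]
tcp_rot: [3.141, -0.005, 3.059]
ft_force: [-9.0, 1.2, -1.9]
opening: 0.396
grip_force: 30.0
```

```bash
python3 -c "
from h import *
st(); s=cam('scene'); z=env.state()['eef_pos'][2]; brass(s,(150,120,290,225),z+30)
p=np.append(O+U*loc(env.state()['eef_pos'])[0],z+30); print(px(s,p))"
```

```text
local [17.7  0.6] z 237.0 t 25.65 yaw 175.3 F [-9.   1.2 -1.9] 0.396 30.001893639564514
[186.5 122.2] 139 w [ 377.1 -299.4] loc [-168.3  -74.7]
[218.5 122. ] 4 w [ 382.9 -221.5] loc [-169.     3.4]
[178.5 129.8] 11 w [ 427.1 -308.2] loc [-117.7  -79.5]
[212.6 129.8] 13 w [ 434.5 -229. ] loc [-1.169e+02  1.000e-01]
[198.5 152.5] 8 w [ 559.3 -241.2] loc [ 8.5 -1.9]
[215.8 216.4] 8 w [ 796.  -177.3] loc [239.2  81.2]
[214.3 220.1] 9 w [ 805.8 -178.2] loc [249.   81.1]
[198.29324957 154.42151001]
```

>>> arm_command(targets=[[-3,0,0,0,0.3],[-6,0,0,0,0.3],[-8,0,0,0,0.3],[-8,0,0,0,0.3]])

```text
t: 26.1
eef_pos: [576.5, -240.2, 237.1]
tcp_rot: [3.141, -0.005, 3.059]
ft_force: [-10.0, 0.6, -0.7]
opening: 0.397
grip_force: 30.0
```

```bash
python3 -c "
from h import *
st(); s=cam('scene'); z=env.state()['eef_pos'][2]
for dz in (28,34): brass(s,(185,140,215,190),z+dz,1)"
```

```text
local [25.6  0.6] z 237.1 t 26.1 yaw 175.3 F [-10.    0.6  -0.7] 0.397 30.00013142824173
[197.6 153.7] 15 w [ 561.1 -243.1] loc [10.4 -3.5]
[197.6 153.7] 15 w [ 574.2 -239.9] loc [23.2  0.7]
```

>>> arm_command(targets=[[5,0,0,0,0.3],[10,0,0,0,0.3],[10,0,40,0,0.3],[10,0,80,0,0.3],[10,0,120,0,0.3]])

```text
t: 26.65
eef_pos: [568.7, -239.8, 117.0]
tcp_rot: [-3.141, 0.002, 3.059]
ft_force: [0.7, -0.5, -2.2]
opening: 0.403
grip_force: 30.0
```

>>> arm_command(targets=[[0,0,20,0,0.3],[0,0,40,0,0.3],[0,0,55,0,0.3],[0,0,58,0,0.3],[0,0,58,0,0.3]])

```text
t: 27.15
eef_pos: [568.8, -239.8, 59.8]
tcp_rot: [3.142, 0.0, 3.059]
ft_force: [0.4, -0.1, -0.7]
opening: 0.398
grip_force: 30.0
```

```bash
python3 -c "
from h import *
st(); s=cam('scene'); brass(s,(200,195,230,270))"
```

```text
local [17.8  0.4] z 59.8 t 27.15 yaw 175.3 F [ 0.4 -0.1 -0.7] 0.398 29.99850243330002
[224.4 208. ] 9 w [ 491.2 -218.7] loc [-61.3  15. ]
[216.  215.5] 6 w [ 522.3 -235.5] loc [-28.9   0.9]
[212.5 221.3] 24 w [ 545.9 -240.7] loc [-4.9 -2.4]
```

```bash
python3 -c "
from h import *
s=cam('scene'); h=cv2.cvtColor(s['frame'],cv2.COLOR_RGB2HSV)[205:245,200:232]; m=cv2.inRange(h,(15,90,90),(32,255,255))
v,u=np.nonzero(m); print([(a+200,b+205) for a,b in zip(u,v)])
for x,z in((-24.7,83),(-8.9,83),(11,88),(19,90),(27,92),(35,92),(27,83)): print(x,z,px(s,np.append(O+U*x,z)).round(1))
t=cam('top');brass(t,(380,150,450,260))
for x in(-24.7,-8.9): print(px(t,np.append(O+U*x,83)))"
```

```text
[(np.int64(224), np.int64(205)), (np.int64(225), np.int64(205)), (np.int64(224), np.int64(206)), (np.int64(225), np.int64(206)), (np.int64(224), np.int64(207)), (np.int64(224), np.int64(208)), (np.int64(224), np.int64(209)), (np.int64(225), np.int64(209)), (np.int64(224), np.int64(210)), (np.int64(225), np.int64(210)), (np.int64(215), np.int64(215)), (np.int64(216), np.int64(215)), (np.int64(217), np.int64(215)), (np.int64(215), np.int64(216)), (np.int64(216), np.int64(216)), (np.int64(217), np.int64(216)), (np.int64(214), np.int64(218)), (np.int64(215), np.int64(218)), (np.int64(213), np.int64(219)), (np.int64(214), np.int64(219)), (np.int64(215), np.int64(219)), (np.int64(216), np.int64(219)), (np.int64(212), np.int64(220)), (np.int64(213), np.int64(220)), (np.int64(214), np.int64(220)), (np.int64(215), np.int64(220)), (np.int64(211), np.int64(221)), (np.int64(212), np.int64(221)), (np.int64(213), np.int64(221)), (np.int64(214), np.int64(221)), (np.int64(211), np.int64(222)), (np.int64(212), np.int64(222)), (np.int64(210), np.int64(223)), (np.int64(211), np.int64(223)), (np.int64(212), np.int64(223)), (np.int64(209), np.int64(224)), (np.int64(210), np.int64(224)), (np.int64(211), np.int64(224)), (np.int64(212), np.int64(224))]
-24.7 83 [215.3 216.5]
-8.9 83 [213.9 220.3]
11 88 [211.7 223.6]
19 90 [210.8 225. ]
27 92 [209.9 226.3]
35 92 [209.2 228.5]
27 83 [210.5 229.5]
[422.88377529 220.70458631]
[423.26807622 214.04775871]
```

>>> arm_command(targets=[[0,0,3,0,0.3],[0,0,6,0,0.3],[0,0,6,0,0.3]])

```text
t: 27.6
eef_pos: [568.5, -239.6, 53.4]
tcp_rot: [3.141, -0.0, 3.059]
ft_force: [0.0, 0.1, -2.2]
opening: 0.396
grip_force: 30.0
```

>>> arm_command(targets=[[0,0,2,0,0.3],[0,0,4,0,0.3],[0,0,4,0,0.3]])

```text
t: 27.9
eef_pos: [568.7, -239.7, 50.1]
tcp_rot: [-3.141, 0.0, 3.059]
ft_force: [-1.3, 1.3, 5.0]
opening: 0.397
grip_force: 30.0
```

>>> arm_command(targets=[[0,0,2,0,0.3],[0,0,2,0,0.3]])

```text
t: 28.1
eef_pos: [569.4, -239.9, 49.6]
tcp_rot: [-3.141, 0.003, 3.059]
ft_force: [-2.2, 3.7, 19.2]
opening: 0.398
grip_force: 30.0
```

>>> arm_command(targets=[[0,0,0,0,0.65],[0,0,0,0,0.65],[0,0,-40,0,0.65],[15,0,-80,0,0.65],[30,0,-90,0,0.65]])

```text
t: 28.6
eef_pos: [539.6, -237.8, 140.9]
tcp_rot: [-3.14, 0.004, 3.059]
ft_force: [-0.6, 0.0, 0.2]
opening: 0.646
grip_force: 0.0
```

```bash
python3 -c "
from h import *
st(); s=cam('scene'); brass(s,(200,195,230,270))"
```

```text
local [-11.5   0. ] z 140.9 t 28.6 yaw 175.3 F [-0.6  0.   0.2] 0.646 0.0
[215.6 216.3] 9 w [ 525.7 -236.1] loc [-25.4   0.5]
[214.1 220.1] 8 w [ 541.3 -237.5] loc [-9.8  0.4]
[211.3 229.1] 9 w [ 576.5 -239.3] loc [25.5  1.5]
[209.5 233.8] 10 w [ 593.9 -241. ] loc [42.9  1.2]
```

>>> arm_command(targets=[[6,0,30,0,0.65],[6,0,70,0,0.65],[6,0,102,0,0.65],[6,0,102,0,0.65]])

```text
t: 29.05
eef_pos: [530.8, -235.6, 31.5]
tcp_rot: [3.138, -0.007, 3.059]
ft_force: [-0.4, -0.5, 0.2]
opening: 0.653
grip_force: 0.0
```

>>> arm_command(targets=[[0,0,0,0,0.3],[0,0,0,0,0.3],[0,0,0,0,0.3],[0,0,-3,0,0.3],[0,0,-5,0,0.3]])

```text
t: 29.55
eef_pos: [532.9, -236.8, 41.5]
tcp_rot: [-3.141, 0.001, 3.059]
ft_force: [-0.4, 1.3, -2.3]
opening: 0.401
grip_force: 29.7
```

>>> arm_command(targets=[[25,0,0,0,0.3],[48,0,0,0,0.3],[48,0,0,0,0.3],[48,0,5,0,0.3],[50,0,5,0,0.3]])

```text
t: 30.05
eef_pos: [485.5, -233.5, 36.7]
tcp_rot: [-3.14, 0.005, 3.059]
ft_force: [4.4, 1.1, 9.4]
opening: 0.402
grip_force: 30.0
```

>>> arm_command(targets=[[2,0,0,0,0.3],[2,0,0,0,0.3]])

```text
t: 30.25
eef_pos: [483.7, -233.5, 36.7]
tcp_rot: [-3.139, 0.005, 3.059]
ft_force: [3.7, 0.8, 9.2]
opening: 0.4
grip_force: 30.0
```

>>> arm_command(targets=[[2,0,0,0,0.3],[3,0,0,0,0.3],[3,0,0,0,0.3]])

```text
t: 30.55
eef_pos: [481.9, -233.4, 36.8]
tcp_rot: [-3.139, 0.007, 3.059]
ft_force: [9.1, 1.7, 5.3]
opening: 0.4
grip_force: 30.0
```

>>> arm_command(targets=[[2,0,0,0,0.3],[3,0,0,0,0.3],[3,0,0,0,0.3]])

```text
t: 30.85
eef_pos: [479.6, -233.3, 37.0]
tcp_rot: [-3.138, 0.009, 3.059]
ft_force: [15.0, 3.5, 6.7]
opening: 0.397
grip_force: 30.0
```

```bash
python3 -c "
from h import *
st(); s=cam('scene'); brass(s,(200,195,230,270))"
```

```text
local [-71.6  -0.5] z 37.0 t 30.85 yaw 175.3 F [15.   3.5  6.7] 0.397 29.999324083328247
[220.  204.5] 6 w [ 473.9 -231.5] loc [-77.5   0.8]
[218.7 207.6] 7 w [ 487.8 -233.1] loc [-63.5   0.4]
[211.5 229. ] 10 w [ 576.2 -239. ] loc [25.1  1.8]
[209.9 233.1] 9 w [ 591.4 -240.5] loc [40.4  1.5]
```

>>> arm_command(targets=[[-1,0,0,0,0.3],[-1,0,0,0,0.65],[-1,0,0,0,0.65],[-1,0,-40,0,0.65],[-20,1,-85,0,0.65]])

```text
t: 31.4
eef_pos: [493.2, -231.9, 120.1]
tcp_rot: [3.139, -0.005, 3.058]
ft_force: [0.9, -0.5, 0.4]
opening: 0.635
grip_force: 0.0
```

>>> arm_command(targets=[[-40,0,-10,0,0.65],[-68,0,-10,0,0.65],[-68,0,-10,0,0.65]])

```text
t: 31.7
eef_pos: [565.6, -238.4, 130.8]
tcp_rot: [-3.141, 0.002, 3.06]
ft_force: [-1.9, 0.4, -0.7]
opening: 0.654
grip_force: 0.0
```

```bash
python3 -c "
from h import *
st(); s=cam('scene'); brass(s,(200,195,230,270))"
```

```text
local [14.5  1.5] z 130.8 t 31.7 yaw 175.3 F [-1.9  0.4 -0.7] 0.654 0.0
[220.  204.5] 6 w [ 473.9 -231.5] loc [-77.5   0.8]
[218.4 208.2] 8 w [ 490.8 -233.6] loc [-60.4   0.2]
[211.5 229. ] 10 w [ 576.2 -239. ] loc [25.1  1.8]
[209.7 233.2] 10 w [ 591.7 -240.9] loc [40.7  1.2]
```

>>> arm_command(targets=[[0,0,45,0,0.65],[-2,0,84,0,0.65],[-2,0,84,0,0.65]])

```text
t: 32.05
eef_pos: [561.7, -237.0, 42.1]
tcp_rot: [3.138, -0.008, 3.059]
ft_force: [-0.8, 0.3, -0.2]
opening: 0.649
grip_force: 0.0
```

>>> arm_command(targets=[[0,0,0,0,0.3],[0,0,0,0,0.3],[0,0,0,0,0.3],[0,0,-2,0,0.3],[0,0,-4,0,0.3]])

```text
t: 32.55
eef_pos: [564.8, -238.4, 51.5]
tcp_rot: [-3.141, 0.001, 3.059]
ft_force: [0.7, 0.0, -1.7]
opening: 0.399
grip_force: 30.0
```

>>> arm_command(targets=[[30,-1,0,0,0.3],[57,-1,0,0,0.3],[57,-1,0,0,0.3],[57,-1,4,0,0.3],[57,-1,4,0,0.3]])

```text
t: 33.05
eef_pos: [508.9, -235.5, 48.0]
tcp_rot: [-3.14, 0.002, 3.059]
ft_force: [-7.2, -1.1, 18.9]
opening: 0.395
grip_force: 30.3
```

```bash
python3 -c "
from h import *
st(); s=cam('scene'); brass(s,(200,195,230,270))"
```

```text
local [-42.2  -0.2] z 48.0 t 33.05 yaw 175.3 F [-7.2 -1.1 18.9] 0.395 30.305142054057796
[219.1 205.6] 10 w [ 478.8 -233.2] loc [-72.4  -0.4]
[216.1 214.9] 8 w [ 519.6 -235.5] loc [-31.5   0.6]
[214.7 218.9] 9 w [ 536.3 -236.9] loc [-14.8   0.6]
```

>>> arm_command(targets=[[0,0,-1,0,0.55],[0,0,-1,0,0.65],[-11,0,-1,0,0.65],[-23,0,-1,0,0.65],[-23,0,-1,0,0.65]])

```text
t: 33.6
eef_pos: [532.7, -236.8, 47.4]
tcp_rot: [-3.141, 0.001, 3.06]
ft_force: [0.6, -0.2, 0.9]
opening: 0.646
grip_force: 0.0
```

>>> arm_command(targets=[[0,0,4,0,0.65],[0,0,8,0,0.3],[0,0,8,0,0.3],[0,0,8,0,0.3],[0,0,8,0,0.3]])

```text
t: 34.1
eef_pos: [530.7, -236.6, 39.7]
tcp_rot: [3.142, 0.0, 3.059]
ft_force: [-0.6, 0.3, -1.2]
opening: 0.399
grip_force: 30.0
```

>>> arm_command(targets=[[2,0,-1,0,0.3],[4,0,-1,0,0.3],[6,0,-1,0,0.3],[7,0,-1,0,0.3],[7,0,-1,0,0.3]])

```text
t: 34.6
eef_pos: [523.7, -236.0, 40.7]
tcp_rot: [3.142, 0.0, 3.059]
ft_force: [0.9, 0.5, -1.6]
opening: 0.399
grip_force: 30.0
```

```bash
python3 -c "
from h import *
st(); s=cam('scene'); brass(s,(200,195,230,270))"
```

```text
local [-27.4   0.5] z 40.7 t 34.6 yaw 175.3 F [ 0.9  0.5 -1.6] 0.399 29.997847080230713
[229. 205.] 3 w [ 478.4 -208.7] loc [-74.8  23.9]
[218.  208.3] 7 w [ 490.9 -234.5] loc [-60.3  -0.7]
[216.9 212.9] 8 w [ 511.1 -234.8] loc [-40.1   0.7]
[215.5 216.5] 8 w [ 526.4 -236.2] loc [-24.7   0.5]
```

>>> arm_command(targets=[[0,0,1,0,0.3],[1,0,1,0,0.3],[2,0,1,0,0.3],[2,0,1,0,0.3]])

```text
t: 35.05
eef_pos: [523.4, -236.1, 40.0]
tcp_rot: [-3.141, 0.004, 3.058]
ft_force: [8.2, 1.4, -2.7]
opening: 0.399
grip_force: 30.0
```

>>> arm_command(targets=[[1,0,0,0,0.3],[2,0,0,0,0.3],[2,0,0,0,0.3]])

```text
t: 35.35
eef_pos: [522.6, -236.1, 40.5]
tcp_rot: [-3.14, 0.007, 3.058]
ft_force: [13.6, 4.4, -0.5]
opening: 0.399
grip_force: 30.0
```

>>> arm_command(targets=[[-2,0,0,0,0.3],[-2,0,0,0,0.65],[-2,0,0,0,0.65],[-2,0,-50,0,0.65],[-2,0,-100,0,0.65]])

```text
t: 35.85
eef_pos: [520.7, -235.4, 139.5]
tcp_rot: [3.14, -0.004, 3.059]
ft_force: [0.9, -0.2, 0.8]
opening: 0.637
grip_force: 0.0
```

>>> arm_command(targets=[[0,40,-20,0,0.65],[-5,85,-20,0,0.65],[-10,135,-20,0,0.65],[-15,184,-20,0,0.65],[-20,230,-20,0,0.65]])

```text
t: 36.35
eef_pos: [560.3, -6.3, 159.7]
tcp_rot: [3.142, -0.0, 3.059]
ft_force: [0.4, -0.5, -0.3]
opening: 0.649
grip_force: 0.0
```

>>> arm_command(targets=[[-10,48,0,8,0.65],[-20,96,0,16,0.65],[-35,143,0,24,0.65],[-37,149,0,27,0.65],[-37,149,0,27,0.65]])

```text
t: 36.85
eef_pos: [609.6, 138.6, 159.1]
tcp_rot: [-3.141, -0.001, 2.589]
ft_force: [-0.7, -0.4, -0.2]
opening: 0.649
grip_force: 0.0
```

```bash
python3 -c "
from h import *
st(); print(env.state()['eef_pos']); s=cam('scene'); brass(s,(195,195,235,270)); brass(s,(360,215,440,240)); t=cam('top'); brass(t,(380,160,450,260));brass(t,(200,165,280,200))"
```

```text
local [ 27.5 380.8] z 159.1 t 36.85 yaw 148.4 F [-0.7 -0.4 -0.2] 0.649 0.0
[609.5982458  138.59590952 159.05026173]
[219.  204.5] 6 w [ 473.6 -234. ] loc [-77.5  -1.7]
[218.  208.3] 7 w [ 490.9 -234.5] loc [-60.3  -0.7]
[217.1 213.1] 8 w [ 512.3 -234. ] loc [-39.    1.5]
[215.7 216.9] 9 w [ 528.1 -235.6] loc [-23.1   1.3]
[376.7 226.8] 10 w [605.9 139.9] loc [ 23.7 381.9]
[421.5 226. ] 10 w [613.4 244.9] loc [ 22.5 487.1]
[427.9 228.1] 8 w [622.8 256.7] loc [ 31.  499.7]
[375.1 230.9] 8 w [620.8 132.5] loc [ 39.1 375.7]
[422.2 219. ] 10 w [ 530.4 -235.2] loc [-20.8   1.8]
[421.8 225.5] 10 w [ 515.1 -233.9] loc [-36.2   1.9]
[422.2 235. ] 10 w [ 492.8 -234.2] loc [-58.4  -0.3]
[421.8 242. ] 10 w [ 476.5 -232.9] loc [-74.7  -0.3]
```

Both old packs measure at -69 and -31 (scene view), upright and touching, front one at the stop. Next: new_b, gripped 18 mm off centre so that it reaches further back in the lane.

>>> arm_command(targets=[[16,-1,40,0,0.65],[16,-1,80,0,0.65],[16,-1,110,0,0.65],[16,-1,117,0,0.65],[16,-1,117,0,0.65]])

```text
t: 37.45
eef_pos: [595.5, 143.7, 42.3]
tcp_rot: [-3.141, -0.001, 2.587]
ft_force: [0.0, -0.2, 0.8]
opening: 0.65
grip_force: 0.0
```

>>> arm_command(targets=[[0,0,0,0,0.3],[0,0,0,0,0.3],[0,0,0,0,0.3],[0,0,0,0,0.3]])

```text
t: 37.85
eef_pos: [596.2, 144.8, 43.7]
tcp_rot: [3.14, 0.001, 2.588]
ft_force: [-1.3, -1.7, 5.0]
opening: 0.403
grip_force: 29.8
```

```bash
python3 -c "
from h import *
st(); print(env.state()['eef_pos']); s=cam('scene'); brass(s,(360,215,440,240),81)"
```

```text
local [ 13.6 385.9] z 43.7 t 37.85 yaw 148.3 F [-1.3 -1.7  5. ] 0.403 29.774502490181476
[596.19707619 144.81683769  43.69658521]
[395.3 216.7] 6 w [567.6 196.1] loc [-19.1 434.7]
[376.8 227. ] 10 w [604.1 140.8] loc [ 21.8 382.6]
[421.5 226. ] 10 w [610.8 246.2] loc [ 19.8 488.2]
[427.9 228.1] 8 w [620.3 258.1] loc [ 28.3 500.8]
[375.1 230.9] 8 w [618.2 133.3] loc [ 36.5 376.3]
```

>>> arm_command(targets=[[0,0,-40,0,0.3],[0,0,-85,-8,0.3],[0,0,-116,-16,0.3],[0,0,-116,-24,0.3],[0,0,-116,-27,0.3]])

```text
t: 38.4
eef_pos: [595.9, 144.9, 160.0]
tcp_rot: [3.141, 0.002, 3.064]
ft_force: [0.1, -0.2, -1.4]
opening: 0.4
grip_force: 29.8
```

>>> arm_command(targets=[[5,-40,0,0,0.3],[10,-90,0,0,0.3],[14,-139,0,0,0.3],[14,-188,0,0,0.3],[14,-237,0,0,0.3]])

```text
t: 38.9
eef_pos: [561.6, -91.9, 158.9]
tcp_rot: [3.142, 0.0, 3.059]
ft_force: [1.1, 0.4, -2.7]
opening: 0.402
grip_force: 29.8
```

>>> arm_command(targets=[[0,-49,0,0,0.3],[0,-98,0,0,0.3],[0,-130,0,0,0.3],[0,-149,0,0,0.3],[0,-149,0,0,0.3]])

```text
t: 39.4
eef_pos: [549.6, -240.5, 158.4]
tcp_rot: [3.142, -0.0, 3.057]
ft_force: [0.1, -0.0, -1.9]
opening: 0.401
grip_force: 29.8
```

```bash
python3 -c "
from h import *
st()"
```

```text
local [-1.3 -1.9] z 158.4 t 39.4 yaw 175.1 F [ 0.1 -0.  -1.9] 0.401 29.75806808564812
```

>>> arm_command(targets=[[-10,2,0,0,0.3],[-17,2,20,0,0.3],[-17,2,60,0,0.3],[-17,2,95,0,0.3],[-17,2,107,0,0.3]])

```text
t: 39.9
eef_pos: [568.0, -236.2, 51.2]
tcp_rot: [3.141, -0.0, 3.061]
ft_force: [-7.0, 4.5, 44.0]
opening: 0.403
grip_force: 30.3
```

>>> arm_command(targets=[[0,0,2,0,0.3],[0,0,5,0,0.3],[0,0,7,0,0.3],[0,0,7,0,0.3]])

```text
t: 40.3
eef_pos: [569.5, -236.4, 48.9]
tcp_rot: [-3.141, 0.005, 3.061]
ft_force: [-6.0, 7.0, 37.6]
opening: 0.408
grip_force: 30.3
```

```bash
python3 -c "
from h import *
st(); s=cam('scene'); brass(s,(200,195,230,270))"
```

```text
local [18.3  3.8] z 48.9 t 40.3 yaw 175.4 F [-6.   7.  37.6] 0.408 30.257810354232788
[212.  205.4] 42 w [ 476.2 -251. ] loc [-73.5 -18.4]
[227.2 209.8] 4 w [ 499.8 -211. ] loc [-53.3  23.4]
[227.5 214.5] 4 w [ 520.7 -208.4] loc [-32.7  27.7]
[215.3 217. ] 7 w [ 528.5 -236.4] loc [-22.6   0.4]
[211.8 224. ] 10 w [ 556.5 -240.9] loc [ 5.7 -1.7]
[210.5 228.2] 10 w [ 572.8 -241.7] loc [22.  -1.2]
```

>>> arm_command(targets=[[0,0,-12,0,0.3],[0,0,-28,0,0.3],[0,-3.5,-28,0,0.3],[0,-3.5,-28,0,0.3]])

```text
t: 40.75
eef_pos: [567.2, -241.1, 72.6]
tcp_rot: [-3.141, 0.0, 3.06]
ft_force: [-0.4, 0.8, -0.7]
opening: 0.396
grip_force: 30.0
```

```bash
python3 -c "
from h import *
st(); s=cam('scene'); 
for z in(83,110,120):brass(s,(200,200,230,270),z)"
```

```text
local [16.4 -1.1] z 72.6 t 40.75 yaw 175.3 F [-0.4  0.8 -0.7] 0.396 29.978303611278534
[223.3 204.7] 3 w [ 475.5 -223.1] loc [-76.6   9.4]
[208.6 215.1] 11 w [ 518.7 -253.3] loc [-30.9 -17.2]
[206.7 219.2] 10 w [ 535.7 -255.5] loc [-13.9 -18. ]
[223.3 204.7] 3 w [ 517.8 -215.2] loc [-35.   20.7]
[208.6 215.1] 11 w [ 558.8 -243.8] loc [ 8.2 -4.5]
[206.7 219.2] 10 w [ 574.8 -245.9] loc [24.3 -5.2]
[223.3 204.7] 3 w [ 533.5 -212.3] loc [-19.6  24.9]
[208.6 215.1] 11 w [ 573.6 -240.3] loc [22.6  0.2]
[206.7 219.2] 10 w [ 589.3 -242.3] loc [38.5 -0.5]
```

>>> arm_command(targets=[[0,1,8,0,0.3],[0,1,14,0,0.3],[0,1,20,0,0.3],[0,1,25,0,0.3],[0,1,25,0,0.3]])

```text
t: 41.3
eef_pos: [566.4, -240.5, 46.5]
tcp_rot: [3.141, -0.001, 3.059]
ft_force: [-1.1, -0.3, -2.1]
opening: 0.399
grip_force: 30.0
```

>>> arm_command(targets=[[0,0,3,0,0.3],[0,0,6,0,0.3],[0,0,8,0,0.3],[0,0,8,0,0.3]])

```text
t: 41.7
eef_pos: [566.7, -240.6, 39.4]
tcp_rot: [3.141, -0.0, 3.059]
ft_force: [0.4, 0.2, -1.6]
opening: 0.397
grip_force: 30.0
```

```bash
python3 -c "
from h import *
st(); s=cam('scene'); 
for z in(83,):brass(s,(200,200,230,270),z)"
```

```text
local [15.8 -0.6] z 39.4 t 41.7 yaw 175.3 F [ 0.4  0.2 -1.6] 0.397 29.978359937667847
[212.1 208.7] 34 w [ 491.2 -248.9] loc [-58.8 -15. ]
[225.4 215.2] 9 w [ 523.3 -213. ] loc [-29.7  23.3]
[210.8 227. ] 10 w [ 568.2 -241.6] loc [17.4 -1.5]
[209.5 231. ] 10 w [ 583.4 -242.5] loc [32.6 -1.1]
```

>>> arm_command(targets=[[0,0,2,0,0.3],[0,0,3,0,0.3],[0,0,3,0,0.65],[0,0,3,0,0.65],[8,0,3,0,0.65]])

```text
t: 42.25
eef_pos: [559.3, -240.1, 36.8]
tcp_rot: [-3.141, 0.001, 3.059]
ft_force: [0.3, -0.1, -0.6]
opening: 0.59
grip_force: 0.0
```

```bash
python3 -c "
from h import *
st(); s=cam('scene'); 
for z in(83,):brass(s,(200,200,230,270),z)"
```

```text
local [ 8.4 -0.7] z 36.8 t 42.25 yaw 175.3 F [ 0.3 -0.1 -0.6] 0.59 0.0
[210.6 208.1] 23 w [ 488.4 -252.8] loc [-61.3 -19.1]
[215.7 217.4] 7 w [ 530.4 -235.2] loc [-20.8   1.8]
[211.3 228.1] 9 w [ 572.7 -239.8] loc [21.7  0.7]
[209.6 232.3] 9 w [ 588.4 -241.6] loc [37.5  0.1]
```

>>> arm_command(targets=[[-1,0,0,0,0.3],[-1,0,0,0,0.3],[-1,0,0,0,0.3],[-1,0,-1,0,0.3]])

```text
t: 42.7
eef_pos: [559.8, -240.0, 37.5]
tcp_rot: [3.141, -0.0, 3.059]
ft_force: [0.6, -1.1, -1.2]
opening: 0.397
grip_force: 30.0
```

>>> arm_command(targets=[[-3,0,0,0,0.3],[-6,0,0,0,0.3],[-8,0,0,0,0.3],[-8,0,1,0,0.3],[-8,0,1,0,0.65]])

```text
t: 43.2
eef_pos: [568.1, -240.8, 36.9]
tcp_rot: [-3.141, 0.001, 3.059]
ft_force: [0.2, -0.7, 0.5]
opening: 0.436
grip_force: 0.0
```

>>> arm_command(targets=[[0,0,0,0,0.65],[8,0,0,0,0.65],[14,0,0,0,0.65],[14,0,0,0,0.65]])

```text
t: 43.6
eef_pos: [552.8, -239.4, 36.6]
tcp_rot: [3.141, -0.001, 3.058]
ft_force: [0.4, -1.0, 0.3]
opening: 0.645
grip_force: 0.0
```

```bash
python3 -c "
from h import *
st(); s=cam('scene'); 
for z in(83,):brass(s,(200,200,230,270),z)"
```

```text
local [ 1.9 -0.6] z 36.6 t 43.6 yaw 175.2 F [ 0.4 -1.   0.3] 0.645 0.0
[211.6 206.6] 27 w [ 481.7 -251.2] loc [-68.  -18.1]
[215.8 217. ] 10 w [ 528.6 -235.2] loc [-22.6   1.7]
[210.4 230.2] 8 w [ 580.7 -240.9] loc [29.8  0.3]
[208.7 234.9] 9 w [ 597.7 -242.3] loc [46.9  0.2]
```

>>> arm_command(targets=[[0,0,-40,0,0.6],[10,0,-72,0,0.3],[30,0,-75,0,0],[48,0,-75,0,0],[48,0,-75,4,0]])

```text
t: 44.15
eef_pos: [504.4, -235.4, 112.1]
tcp_rot: [3.141, -0.0, 2.988]
ft_force: [0.1, 0.3, -0.0]
opening: 0.319
grip_force: 0.0
```

>>> arm_command(targets=[[0,0,0,8.5,0],[0,0,0,17,0],[0,0,0,25.5,0],[0,0,0,34,0],[0,0,0,42.5,0]])

```text
t: 44.65
eef_pos: [506.1, -235.7, 111.7]
tcp_rot: [3.141, 0.0, 2.241]
ft_force: [-0.9, 0.5, 0.8]
opening: 0.008
grip_force: 0.0
```

>>> arm_command(targets=[[0,0,0,8.5,0],[0,0,0,17,0],[0,0,0,25.5,0],[0,0,0,34,0],[0,0,12,42.5,0]])

```text
t: 45.15
eef_pos: [506.8, -236.0, 100.7]
tcp_rot: [3.139, 0.001, 1.499]
ft_force: [0.4, 0.3, 0.0]
opening: 0.004
grip_force: 0.0
```

>>> arm_command(targets=[[0,0,6,1,0],[0,0,12,1,0],[0,0,12,1,0]])

```text
t: 45.45
eef_pos: [505.8, -235.5, 86.9]
tcp_rot: [-3.141, -0.001, 1.491]
ft_force: [1.0, -0.3, -0.3]
opening: 0.003
grip_force: 0.0
```

```bash
python3 -c "
from h import *
st(); s=cam('scene'); 
for z in(83,):brass(s,(200,200,230,270),z)"
```

```text
local [-45.3  -0.5] z 86.9 t 45.45 yaw 85.4 F [ 1.  -0.3 -0.3] 0.003 0.0
[217.1 213.1] 8 w [ 512.3 -234. ] loc [-39.    1.5]
[215.8 217. ] 10 w [ 528.6 -235.2] loc [-22.6   1.7]
[210.3 230.1] 9 w [ 580.2 -241. ] loc [29.3  0.1]
[208.7 234.9] 9 w [ 597.7 -242.3] loc [46.9  0.2]
```

>>> arm_command(targets=[[0,20,0,0,0],[0,38,0,0,0],[0,48.5,0,0,0],[0,48.5,0,0,0],[0,48.5,0,0,0]])

```text
t: 46.0
eef_pos: [553.8, -239.4, 87.5]
tcp_rot: [-3.141, -0.0, 1.489]
ft_force: [-0.5, 0.7, 0.3]
opening: 0.003
grip_force: 0.0
```

>>> arm_command(targets=[[0,0,8,0,0],[0,0,20,0,0],[0,0,40,0,0],[0,0,60,0,0],[0,0,60,0,0]])

```text
t: 46.5
eef_pos: [552.6, -238.9, 24.6]
tcp_rot: [-3.137, -0.002, 1.488]
ft_force: [-0.7, 0.5, -0.0]
opening: 0.005
grip_force: 0.0
```

>>> arm_command(targets=[[0,3,0,0,0],[0,6,0,0,0],[0,9,0,0,0],[0,11,0,0,0],[0,11,0,0,0]])

```text
t: 47.0
eef_pos: [565.8, -240.6, 28.0]
tcp_rot: [3.141, 0.0, 1.488]
ft_force: [-0.4, 0.8, 0.4]
opening: 0.007
grip_force: 0.3
```

```bash
python3 -c "
from h import *
st(); s=cam('scene'); 
for z in(83,):brass(s,(200,200,230,270),z)"
```

```text
local [14.9 -0.7] z 28.0 t 47.0 yaw 85.3 F [-0.4  0.8  0.4] 0.007 0.26121499948203564
[219.6 218.4] 16 w [ 535.3 -225.4] loc [-16.7  12. ]
```

>>> arm_command(targets=[[0,0,0,0,0.1],[0,0,0,0,0.2],[0,0,0,0,0.26],[0,0,0,0,0.26]])

```text
t: 47.45
eef_pos: [565.2, -240.5, 27.6]
tcp_rot: [-3.141, -0.0, 1.488]
ft_force: [-1.4, -0.3, 1.3]
opening: 0.245
grip_force: 0.9
```

>>> arm_command(targets=[[0,0,0,0,0.1],[0,-8,0,0,0],[0,-10,-30,0,0],[0,-10,-58,0,0],[0,-10,-58,0,0]])

```text
t: 47.95
eef_pos: [555.9, -240.2, 88.5]
tcp_rot: [3.138, 0.002, 1.488]
ft_force: [-0.8, 0.1, 0.3]
opening: 0.005
grip_force: 0.0
```

>>> arm_command(targets=[[0,-20,0,0,0.3],[0,-40,0,0,0.6],[0,-52,0,0,0.65],[0,-52,-40,0,0.65],[0,-52,-75,0,0.65]])

```text
t: 48.45
eef_pos: [502.9, -235.4, 160.7]
tcp_rot: [-3.14, -0.001, 1.488]
ft_force: [0.0, -0.2, 0.5]
opening: 0.365
grip_force: 0.0
```

```bash
python3 -c "
from h import *
st(); print(env.state()['eef_pos']);s=cam('scene'); 
for z in(83,):brass(s,(200,200,230,270),z)
brass(s,(360,215,440,240),81)"
```

```text
local [-48.2  -0.6] z 160.7 t 48.45 yaw 85.2 F [ 0.  -0.2  0.5] 0.365 0.0
[ 502.89415387 -235.37537097  160.71660271]
[219.  204.5] 6 w [ 473.6 -234. ] loc [-77.5  -1.7]
[218.  208.5] 6 w [ 491.8 -234.3] loc [-59.3  -0.5]
[217.3 213.1] 9 w [ 512.2 -233.5] loc [-39.1   2. ]
[215.8 217. ] 10 w [ 528.6 -235.2] loc [-22.6   1.7]
[209.4 232.9] 11 w [ 590.5 -241.8] loc [39.7  0.2]
[207.8 237. ] 10 w [ 605.3 -243.1] loc [54.5  0. ]
[421.5 226. ] 10 w [610.8 246.2] loc [ 19.8 488.2]
[427.9 228.1] 8 w [620.3 258.1] loc [ 28.3 500.8]
```

P1 has reached 47 (front face 28), which leaves a 40 mm slot; that is too tight, so I spread the fingers once more, wider.

>>> arm_command(targets=[[0,0,45,0,0],[0,0,73,0,0],[0,0,73,0,0],[0,15,73,0,0],[0,30,73,0,0]])

```text
t: 49.0
eef_pos: [534.1, -238.2, 88.4]
tcp_rot: [3.141, 0.0, 1.488]
ft_force: [-0.5, 0.6, 0.8]
opening: 0.105
grip_force: 0.0
```

>>> arm_command(targets=[[0,15,0,0,0],[0,26,0,0,0],[0,26,0,0,0],[0,26,20,0,0],[0,26,45,0,0]])

```text
t: 49.5
eef_pos: [559.5, -240.3, 43.4]
tcp_rot: [3.139, 0.001, 1.488]
ft_force: [0.4, -0.3, -0.8]
opening: 0.006
grip_force: 0.0
```

>>> arm_command(targets=[[0,0,15,0,0],[0,3,15,0,0.1],[0,6,15,0,0.2],[0,6,15,0,0.3],[0,6,15,0,0.38]])

```text
t: 50.0
eef_pos: [565.6, -240.7, 28.6]
tcp_rot: [3.141, 0.0, 1.488]
ft_force: [-2.3, 0.3, 1.1]
opening: 0.29
grip_force: 0.8
```

>>> arm_command(targets=[[0,0,0,0,0.4],[0,0,0,0,0.4]])

```text
t: 50.2
eef_pos: [567.1, -241.2, 29.1]
tcp_rot: [3.137, 0.002, 1.488]
ft_force: [7.0, 1.1, 6.5]
opening: 0.393
grip_force: 4.8
```

```bash
python3 -c "
from h import *
st()"
```

```text
local [16.3 -1.2] z 29.1 t 50.2 yaw 85.3 F [7.  1.1 6.5] 0.393 4.8211011121748015
```

>>> arm_command(targets=[[0,0,0,0,0.15],[0,-8,0,0,0],[0,-10,-30,0,0],[0,-10,-59,0,0],[0,-10,-59,0,0]])

```text
t: 50.7
eef_pos: [555.3, -239.8, 88.6]
tcp_rot: [3.14, 0.001, 1.488]
ft_force: [-0.5, -0.3, -1.0]
opening: 0.042
grip_force: 0.0
```

>>> arm_command(targets=[[0,-20,0,0,0.3],[0,-40,0,0,0.6],[0,-52,0,0,0.65],[0,-52,-40,0,0.65],[0,-52,-72,0,0.65]])

```text
t: 51.2
eef_pos: [503.1, -235.4, 158.8]
tcp_rot: [-3.14, -0.001, 1.488]
ft_force: [-0.1, -0.0, 0.7]
opening: 0.402
grip_force: 0.0
```

>>> arm_command(targets=[[45,0,0,-8,0.65],[94,3,0,-16,0.65],[143,6,0,-24,0.65],[192,12,0,-32,0.65],[240,20,0,-40,0.65]])

```text
t: 51.7
eef_pos: [543.2, 4.0, 158.1]
tcp_rot: [3.142, -0.0, 2.192]
ft_force: [0.6, -0.8, 0.2]
opening: 0.65
grip_force: 0.0
```

```bash
python3 -c "
from h import *
st(); p=env.state()['eef_pos'];y=env.state()['tcp_rot'][2];print(p); d=np.array([612.6,254.7])-p[:2]; print('tool',d@[np.cos(y),np.sin(y)],d@[np.sin(y),-np.cos(y)]);s=cam('scene'); 
brass(s,(200,200,230,270),83)"
```

```text
local [-27.6 241.2] z 158.1 t 51.7 yaw 125.6 F [ 0.6 -0.8  0.2] 0.65 0.0
[543.23877568   3.99550903 158.07214209]
tool 163.57963198709282 202.25089673809015
[218.5 206.7] 13 w [ 483.7 -234. ] loc [-67.5  -0.8]
[217.1 213.1] 8 w [ 512.3 -234. ] loc [-39.    1.5]
[215.8 217.2] 8 w [ 529.7 -235.2] loc [-21.6   1.8]
[208.6 235.1] 11 w [ 598.5 -242.3] loc [47.6  0.3]
[206.7 239.8] 9 w [ 615.  -244.2] loc [64.3 -0.2]
```

>>> arm_command(targets=[[30,37,0,-8,0.65],[61,75,0,-15.5,0.65],[92,113,0,-15.5,0.65],[123,151,0,-15.5,0.65],[152,188,0,-15.5,0.65]])

```text
t: 52.25
eef_pos: [609.3, 236.9, 157.8]
tcp_rot: [-3.142, -0.0, 2.457]
ft_force: [0.5, -0.5, 1.1]
opening: 0.65
grip_force: 0.0
```

```bash
python3 -c "
from h import *
st(); p=env.state()['eef_pos'];y=env.state()['tcp_rot'][2];print(p); d=np.array([612.6,254.7])-p[:2]; print('tool',d@[np.cos(y),np.sin(y)],d@[np.sin(y),-np.cos(y)])"
```

```text
local [ 19.1 478.8] z 157.8 t 52.25 yaw 140.8 F [ 0.5 -0.5  1.1] 0.65 0.0
[609.2820215  236.91409859 157.80044384]
tool 8.67973773620313 15.874804663424786
```

>>> arm_command(targets=[[9,16,0,0,0.65],[9,16,40,0,0.65],[9,16,80,0,0.65],[9,16,112,0,0.65],[9,16,117,0,0.65]])

```text
t: 52.75
eef_pos: [610.2, 251.7, 37.3]
tcp_rot: [-3.136, -0.004, 2.456]
ft_force: [0.1, -0.3, -0.2]
opening: 0.65
grip_force: 0.0
```

>>> arm_command(targets=[[0,0,0,0,0.65],[0,0,0,0,0.3],[0,0,0,0,0.3],[0,0,0,0,0.3],[0,0,0,0,0.3]])

```text
t: 53.25
eef_pos: [612.7, 253.0, 42.8]
tcp_rot: [3.14, 0.001, 2.457]
ft_force: [-0.7, -0.1, 6.2]
opening: 0.399
grip_force: 29.9
```

```bash
python3 -c "
from h import *
st(); print(env.state()['eef_pos']);s=cam('scene');brass(s,(400,220,440,240),81)"
```

```text
local [ 21.2 495.1] z 42.8 t 53.25 yaw 140.8 F [-0.7 -0.1  6.2] 0.399 29.942685663700104
[612.65579648 253.00349822  42.80073055]
[420.6 225.9] 11 w [610.2 244.3] loc [ 19.4 486.2]
[427.5 228. ] 10 w [619.7 257.4] loc [ 27.8 500. ]
```

>>> arm_command(targets=[[0,0,-40,0,0.3],[0,0,-80,-8,0.3],[0,0,-116,-16,0.3],[0,0,-116,-24,0.3],[0,0,-116,-32,0.3]])

```text
t: 53.8
eef_pos: [612.4, 252.9, 159.2]
tcp_rot: [3.141, 0.002, 3.021]
ft_force: [-0.2, -0.4, -0.5]
opening: 0.4
grip_force: 29.9
```

>>> arm_command(targets=[[0,0,0,-2.5,0.3],[0,0,0,-2.5,0.3]])

```text
t: 54.0
eef_pos: [612.0, 252.8, 157.6]
tcp_rot: [-3.142, -0.0, 3.059]
ft_force: [-0.9, -0.4, -1.4]
opening: 0.396
grip_force: 29.9
```

>>> arm_command(targets=[[5,-40,0,0,0.3],[10,-88,0,0,0.3],[15,-137,0,0,0.3],[20,-185,0,0,0.3],[20,-235,0,0,0.3]])

```text
t: 54.5
eef_pos: [571.9, 18.9, 157.7]
tcp_rot: [3.141, -0.0, 3.058]
ft_force: [1.1, -0.1, -1.8]
opening: 0.4
grip_force: 29.9
```

>>> arm_command(targets=[[0,-49,0,0,0.3],[0,-98,0,0,0.3],[0,-147,0,0,0.3],[0,-196,0,0,0.3],[0,-235,0,0,0.3]])

```text
t: 55.0
eef_pos: [552.9, -216.5, 157.7]
tcp_rot: [-3.142, 0.0, 3.056]
ft_force: [0.4, -0.5, -2.0]
opening: 0.402
grip_force: 29.9
```

>>> arm_command(targets=[[0,0,0,0,0.3],[0,0,0,0,0.3]])

```text
t: 55.2
eef_pos: [553.0, -214.5, 157.3]
tcp_rot: [3.141, -0.0, 3.056]
ft_force: [0.3, 0.6, -2.0]
opening: 0.402
grip_force: 29.9
```

```bash
python3 -c "
from h import *
st()"
```

```text
local [ 0.  24.2] z 157.3 t 55.2 yaw 175.1 F [ 0.3  0.6 -2. ] 0.402 29.939495623111725
```

>>> arm_command(targets=[[-9.5,-24,0,0,0.3],[-9.5,-24,30,0,0.3],[-9.5,-24,52,0,0.3],[-9.5,-24,52,0,0.3],[-9.5,-24,52,0,0.3]])

```text
t: 55.7
eef_pos: [561.3, -237.6, 106.0]
tcp_rot: [3.141, -0.0, 3.06]
ft_force: [0.5, -0.7, -2.0]
opening: 0.396
grip_force: 29.9
```

```bash
python3 -c "
from h import *
st();s=cam('scene');brass(s,(195,180,230,250),105+43)"
```

```text
local [10.1  1.9] z 106.0 t 55.7 yaw 175.3 F [ 0.5 -0.7 -2. ] 0.396 29.939661920070648
[205.5 204.3] 6 w [ 572.1 -243.2] loc [21.4 -2.7]
[212.5 204.3] 6 w [ 573.7 -227.9] loc [21.7 12.6]
[208.6 235.1] 11 w [ 684.6 -220.8] loc [131.6  28.8]
[206.5 239.8] 10 w [ 699.  -222.8] loc [146.2  28. ]
```

>>> arm_command(targets=[[2,-2.5,0,0,0.3],[2,-2.5,20,0,0.3],[2,-2.5,40,0,0.3],[2,-2.5,40,0,0.3],[2,-2.5,40,0,0.3]])

```text
t: 56.25
eef_pos: [559.0, -241.1, 66.5]
tcp_rot: [-3.141, 0.001, 3.059]
ft_force: [-0.2, -0.8, -1.2]
opening: 0.399
grip_force: 29.9
```

>>> arm_command(targets=[[0,0,4,0,0.3],[0,0,8,0,0.3],[0,0,8,0,0.3]])

```text
t: 56.55
eef_pos: [558.7, -240.9, 57.6]
tcp_rot: [3.142, 0.0, 3.059]
ft_force: [0.0, 0.1, -2.1]
opening: 0.394
grip_force: 29.9
```

```bash
python3 -c "
from h import *
st();s=cam('scene');brass(s,(195,200,230,250),95)"
```

```text
local [ 7.8 -1.6] z 57.6 t 56.55 yaw 175.3 F [ 0.   0.1 -2.1] 0.394 29.939534962177277
[224.4 206.1] 7 w [ 501.3 -216.2] loc [-51.4  18.3]
[216.8 213.6] 5 w [ 532.1 -230.8] loc [-19.4   6.3]
[215.6 216.8] 5 w [ 545.3 -232. ] loc [-6.2  6.3]
[207.7 220.9] 9 w [ 560.1 -248. ] loc [ 9.9 -8.5]
[214.5 220.8] 10 w [ 561.4 -232.5] loc [9.8 7.1]
[208.6 235.1] 11 w [ 614.4 -238.3] loc [63.1  5.6]
[206.5 239.8] 10 w [ 630.6 -240.5] loc [79.4  4.7]
```

>>> arm_command(targets=[[-2,0.5,0,0,0.3],[-2,0.5,4,0,0.3],[-2,0.5,8,0,0.3],[-2,0.5,11,0,0.3],[-2,0.5,11,0,0.3]])

```text
t: 57.1
eef_pos: [560.5, -240.4, 46.0]
tcp_rot: [3.141, -0.001, 3.059]
ft_force: [0.7, -0.9, -2.7]
opening: 0.398
grip_force: 29.9
```

>>> arm_command(targets=[[0,0,1,0,0.3],[0,0,2,0,0.3],[0,0,2,0,0.3]])

```text
t: 57.4
eef_pos: [560.8, -240.7, 44.8]
tcp_rot: [-3.142, 0.0, 3.059]
ft_force: [0.2, -0.5, 0.2]
opening: 0.396
grip_force: 29.9
```

>>> arm_command(targets=[[0,0,0.5,0,0.3],[0,0,0,0,0.65],[0,0,0,0,0.65],[0,0,-45,0,0.65],[5,0,-90,0,0.65]])

```text
t: 57.9
eef_pos: [555.5, -240.0, 134.6]
tcp_rot: [3.14, -0.002, 3.059]
ft_force: [0.3, -0.1, 0.2]
opening: 0.636
grip_force: 0.0
```

>>> arm_command(targets=[[10,30,-40,0,0.65],[15,70,-60,0,0.65],[20,110,-60,0,0.65],[20,155,-60,0,0.65],[20,200,-60,0,0.65]])

```text
t: 58.4
eef_pos: [552.2, -37.7, 195.1]
tcp_rot: [-3.142, 0.001, 3.058]
ft_force: [0.6, 0.3, 0.8]
opening: 0.65
grip_force: 0.0
```

```bash
python3 -c "
from h import *
st();s=cam('scene');brass(s,(195,200,230,250),83); t=cam('top'); brass(t,(380,160,450,260))
a=np.load('scene0.npy').astype(int); d=np.abs(a-s['frame']).max(2)>60
n,l,q,ce=cv2.connectedComponentsWithStats(d[150:].astype(np.uint8))
print([q[i].tolist() for i in range(1,n) if q[i,4]>40])"
```

```text
local [-15.2 200.4] z 195.1 t 58.4 yaw 175.2 F [0.6 0.3 0.8] 0.65 0.0
[219.2 204.8] 6 w [ 475.2 -233.4] loc [-76.   -0.9]
[218.  208.5] 6 w [ 491.8 -234.3] loc [-59.3  -0.5]
[217.1 213.1] 8 w [ 512.3 -234. ] loc [-39.    1.5]
[215.8 217.2] 8 w [ 529.7 -235.2] loc [-21.6   1.8]
[208.5 226. ] 10 w [ 563.7 -247.4] loc [13.4 -7.6]
[215.4 225.9] 11 w [ 565.  -231.7] loc [13.4  8.1]
[208.5 235. ] 10 w [ 598.1 -242.6] loc [47.3 -0. ]
[206.7 239.8] 9 w [ 615.  -244.2] loc [64.3 -0.2]
[425. 183.] 9 w [ 616.5 -243.9] loc [65.7  0.1]
[424.5 189.5] 12 w [ 600.8 -242.4] loc [49.9  0.4]
[420.5 203.5] 12 w [ 567.2 -232. ] loc [15.6  8. ]
[427. 204.] 9 w [ 566.1 -247.4] loc [15.7 -7.4]
[422.  218.2] 10 w [ 532.3 -234.7] loc [-19.    2.4]
[421.8 225. ] 10 w [ 516.2 -233.9] loc [-35.   2.]
[422.  234.5] 12 w [ 494.  -233.8] loc [-57.2   0.2]
[421.7 241.3] 10 w [ 478.1 -232.7] loc [-73.1  -0. ]
[[465, 15, 36, 18, 413], [428, 17, 35, 12, 230], [222, 55, 9, 40, 167], [370, 75, 12, 9, 52], [418, 75, 14, 8, 56], [285, 77, 4, 24, 57], [264, 90, 6, 15, 57], [412, 90, 18, 13, 135], [365, 93, 17, 12, 130]]
```

```bash
python3 -c "
from h import *
t=cam('top');brass(t,(440,268,460,280));brass(t,(380,195,450,260)); t0=np.load('top0.npy')
s=cam('scene'); s0=np.load('scene0.npy')
def lids(f,box):
    x0,y0,x1,y1=box; m=(f[y0:y1,x0:x1].max(2)<62).astype(np.uint8); n,l,q,ce=cv2.connectedComponentsWithStats(m); return [(np.round(ce[i]+[x0,y0],1).tolist(),int(q[i,4])) for i in range(1,n) if q[i,4]>25]
print(lids(t0,(365,180,395,240)),lids(t['frame'],(365,180,395,240)))
print(lids(s0,(243,205,275,240)),lids(s['frame'],(243,205,275,240)))
m=lambda f:brass(dict(t,frame=f),(440,268,460,280)); m(t0)
g=t['frame'][228:256,415:424].mean(2).round().astype(int); print(g[:,4:8].mean(1).round().tolist())"
```

```text
[453.  274.2] 10 w [ 403.  -303.2] loc [-142.2  -76.4]
[446.4 275.1] 11 w [ 400.9 -287.8] loc [-145.6  -61.2]
[420.5 203.5] 12 w [ 567.2 -232. ] loc [15.6  8. ]
[427. 204.] 9 w [ 566.1 -247.4] loc [15.7 -7.4]
[422.2 218.3] 11 w [ 532.1 -235.2] loc [-19.1   2. ]
[422. 225.] 9 w [ 516.2 -234.4] loc [-35.    1.5]
[422.2 234.5] 13 w [ 493.9 -234.2] loc [-57.3  -0.2]
[421.9 241.3] 9 w [ 478.  -233.2] loc [-73.2  -0.5]
[] [([370.6, 200.6], 126)]
[([259.3, 213.6], 85), ([254.5, 232.2], 108)] [([259.3, 213.6], 85), ([254.4, 232.3], 106)]
[453.  274.2] 10 w [ 403.  -303.2] loc [-142.2  -76.4]
[446.4 275.1] 11 w [ 400.9 -287.8] loc [-145.6  -61.2]
[134.0, 82.0, 79.0, 109.0, 135.0, 152.0, 154.0, 152.0, 153.0, 156.0, 162.0, 163.0, 162.0, 158.0, 160.0, 163.0, 141.0, 105.0, 83.0, 154.0, 205.0, 183.0, 118.0, 112.0, 113.0, 113.0, 113.0, 112.0]
```

Canisters and fixed references have not moved. The old pair may stand about 1 mm off the stop; there is time for one confirming push.

>>> arm_command(targets=[[8,-45,0,0,0.6],[16,-94,20,0,0.6],[16,-143,40,0,0.6],[16,-185,60,0,0.6],[16,-199,60,0,0.6]])

```text
t: 59.1
eef_pos: [518.1, -240.6, 132.2]
tcp_rot: [3.141, -0.003, 3.054]
ft_force: [-0.3, -0.2, 1.1]
opening: 0.598
grip_force: 0.0
```

>>> arm_command(targets=[[0,0,0,0,0.6],[0,0,0,0,0.6]])

```text
t: 59.3
eef_pos: [519.8, -236.5, 134.9]
tcp_rot: [3.141, 0.0, 3.057]
ft_force: [0.6, 0.7, -0.0]
opening: 0.599
grip_force: 0.0
```

```bash
python3 -c "
from h import *
st()"
```

```text
local [-31.3  -0.3] z 134.9 t 59.3 yaw 175.2 F [ 0.6  0.7 -0. ] 0.599 0.0
```

>>> arm_command(targets=[[0,1.5,45,0,0.6],[0,1.5,85,0,0.6],[0,1.5,103,0,0.6],[0,1.5,103,0,0.6],[0,1.5,103,0,0.35]])

```text
t: 59.8
eef_pos: [520.8, -234.0, 32.6]
tcp_rot: [-3.141, 0.001, 3.06]
ft_force: [-0.3, -0.9, -0.4]
opening: 0.557
grip_force: 0.0
```

>>> arm_command(targets=[[0,0,0,0,0.3],[0,0,0,0,0.3],[1,0,0,0,0.3],[2,0,0,0,0.3],[3,0,0,0,0.3]])

```text
t: 60.3
eef_pos: [519.2, -235.2, 33.1]
tcp_rot: [-3.14, 0.006, 3.058]
ft_force: [10.3, 2.7, 4.3]
opening: 0.399
grip_force: 30.0
```

>>> arm_command(targets=[[1,0,0,0,0.3],[1,0,0,0,0.3]])

```text
t: 60.5
eef_pos: [519.1, -235.2, 33.2]
tcp_rot: [-3.139, 0.008, 3.058]
ft_force: [12.0, 2.9, 3.1]
opening: 0.398
grip_force: 30.0
```

>>> arm_command(targets=[[-1,0,0,0,0.3],[-1,0,0,0,0.6],[-1,0,0,0,0.6],[-1,0,-50,0,0.6],[-1,0,-100,0,0.6]])

```text
t: 61.0
eef_pos: [516.0, -234.1, 131.6]
tcp_rot: [3.14, -0.004, 3.059]
ft_force: [0.1, -1.0, -0.4]
opening: 0.596
grip_force: 0.0
```

>>> arm_command(targets=[[5,40,-40,0,0.6],[10,80,-60,0,0.6],[10,130,-60,0,0.6],[10,180,-60,0,0.6],[10,200,-60,0,0.6]])

```text
t: 61.5
eef_pos: [522.9, -31.1, 191.9]
tcp_rot: [3.141, -0.0, 3.061]
ft_force: [0.1, 0.4, -0.6]
opening: 0.599
grip_force: 0.0
```

```bash
python3 -c "
from h import *
st();s=cam('scene');brass(s,(195,200,230,250),83); t=cam('top'); brass(t,(380,175,450,260))"
```

```text
local [-45.  204.6] z 191.9 t 61.5 yaw 175.4 F [ 0.1  0.4 -0.6] 0.599 0.0
[219.  204.5] 6 w [ 473.6 -234. ] loc [-77.5  -1.7]
[218.  208.3] 7 w [ 490.9 -234.5] loc [-60.3  -0.7]
[217.3 213.1] 9 w [ 512.2 -233.5] loc [-39.1   2. ]
[215.8 217. ] 10 w [ 528.6 -235.2] loc [-22.6   1.7]
[208.5 226. ] 10 w [ 563.7 -247.4] loc [13.4 -7.6]
[215.4 225.9] 11 w [ 565.  -231.7] loc [13.4  8.1]
[208.5 235. ] 10 w [ 598.1 -242.6] loc [47.3 -0. ]
[206.7 239.8] 9 w [ 615.  -244.2] loc [64.3 -0.2]
[424.8 182.8] 11 w [ 617.  -243.5] loc [66.1  0.6]
[424.5 189.5] 12 w [ 600.8 -242.4] loc [49.9  0.4]
[420.5 203.5] 12 w [ 567.2 -232. ] loc [15.6  8. ]
[427. 204.] 9 w [ 566.1 -247.4] loc [15.7 -7.4]
[422. 219.] 9 w [ 530.4 -234.7] loc [-20.9   2.3]
[421.5 225.5] 12 w [ 515.1 -233.1] loc [-36.3   2.6]
[422.2 235. ] 10 w [ 492.8 -234.2] loc [-58.4  -0.3]
[422. 242.] 9 w [ 476.5 -233.4] loc [-74.7  -0.8]
```

The push did close about 1 mm: the old packs are back at their at-stop readings of -69 and -31. All four are upright, in order, and the robot is clear.

```bash
python3 -c "
from cell import env
print(env.job_done())"
```

```text
the job is handed in; nothing more can be done
None
```

I handed the job in at about 61.5 s. The two old packs are in order, up against the front stop and touching. The two new packs stand upright in the lane behind them, and the canisters in the other lane had not moved in a before/after check. I did not separately check the other bystanders.

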